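Dial open the counter safe

ROBOT

A 7-joint arm with a two-finger parallel gripper is mounted at the origin on the work surface; the furniture and walls round the work are solid. World frame = base frame: x ahead of the robot, y to its left, z up, the work surface at z = 0. Lengths are in m, angles in rad, forces in N, time in s.
With the tool pointing down it reaches from about 0.425 to 0.875 m from the base axis. Payload 8.4 kg.
Tool frame: the origin (TCP) lies midway between the tips of the shut fingers; the grasp point (between the pads) lies 19 mm behind it (pinch_z is the distance from the TCP to the grasp point, in m); z points along the fingers, y is the line along which they close (so a half turn about z gives the same grasp; the last joint's range is limited). The gripper opens to 85 mm and grips with 20 to 120 N. Pads are 22 mm wide; open, the fingers measure 114 mm over their backs; the gripper's body (76 mm by 85 mm) begins 54 mm behind the grasp point. The pads swing forward as they close: fully open they stand 13 mm farther back than shut.
Start: joints at [1.214, 0.333, 0.04, 1.465, -0.013, 1.343, -0.059], TCP at [0.166, -0.628, 0.231] pointing down, gripper open.
Joint ranges: [-2.58, 2.58], [-0.38, 2.09], [-1.3, 1.39], [0.25, 2.4], [-1.5, 4.64], [0.08, 2.09], [-2.65, 2.65]. Speed limits (rad/s): [2.22, 2.22, 2.79, 2.79, 3.14, 3.14, 3.14].

INTERFACE

Orientations are given as a 3x3 rotation matrix whose columns are the frame's x, y, z axes.
In Python, from bench import get_state, capture, camera_model, hand_in, pinch_z gives the robot as it stands.
- The arm moves only by the tool apply_moves, never from a script. Its argument "moves" is a list of rows, each an object with "dp": the shift along the world's x, y, z in units of 40 mm (1.0 is 40 mm), a list of three; "turn": the turn, a rotation vector about the world's x, y, z in units of 6 degrees (1.0 is 6 degrees), a list of three. In form: [{"dp": [dx, dy, dz], "turn": [wx, wy, wz]}, ...]. A call has exactly 10 rows; each row is the pose to reach, as a shift and turn from the pose commanded when the call began; what a row does not reach only later rows make up. A row lasts 1/12 s, in which the tool goes at most 41.7 mm and 7.16 degrees, less where a joint would pass 70% of its speed; a pose out of reach is approached as far as the arm can. A call with a gripper value outside its range is refused whole. "gripper" is the closure, from -1 (fully open) to 1 (shut), set as the call begins (left out, the last holds). The fingers move at their own pace and stop on an object; "grip_force" is the grip in N (left out, the last holds). Time passes only in rows, so rows that repeat a pose let the fingers close, or fill a call up. It gives the time, the measured TCP pose, the force, the opening and the grip force at its end, in the units of the state.
- get_state(): the state, without advancing time (a new reading comes with each control period).
- capture(name): name is "side" or "top" or "wrist"; returns the picture (480x640x3 uint8, red, green, blue); there is no depth.
- camera_model(name): a dict with "intrinsics" (3x3 intrinsics, pixels), "distortion" ([k1, k2, p1, p2, k3] as OpenCV has them; the pictures are not rectified), "rvec" (rotation vector, rad) and "tvec" (3), from world to camera coordinates, as OpenCV has them. Camera axes: x right, y down, z forward; pixel columns grow to the right and rows downward; lengths in m; the calibration is good to about 2 mm. A picture is of the moment at which its call begins: read the wrist's pose just before it. camera_model takes no time and is no camera call; for the wrist camera it gives the pose at the moment of the call.
- hand_in(): hands the job in; it is judged then, once.
The state is a dict: "time_s": time; "joints": joint angles; "joint_vel": joint speeds; "joint_efforts": joint torques, N m; "tcp_pos": TCP position; "eef_rot": TCP orientation; "ft_force": force on the tool from outside, world axes, zero at the start; "torque": the same for the moment, N m; "width": finger opening in m; "grasp_force": force on a finger pad.
Only numpy, scipy, OpenCV 4.12 (cv2) and the standard library are available. Lean on these libraries where they do the work, as an engineer would, in place of code of your own. Each camera call takes 0.05 s, during which the arm holds its last target. There are 200 camera calls.

TASK

Open the sloping-lid cash safe, whose dial reads like a clock with twelve at the hinge side: crank the dial clockwise at least two full turns and stop with its grip at seven o'clock, then anticlockwise past three o'clock once and on to stop at three the second time, then slowly clockwise until the bolt drops in and the dial stops dead. Then raise the lid by its handle until it stands past level, where it stays by itself, and let go. Leave everything else on the desk where it is.

Things in the scene. Friction and masses are not known exactly. Their poses are not given: they have to be found in the camera images.
- safe: grey steel counter safe fixed to the desk, 220 deep (x) x 240 wide (y). Its lid slopes up at 35 degrees from 60 mm high at the front edge (robot side) to 214 mm at the back. Origin: centre of its underside; x points front to back, z up. Up the slope the lid carries a bar handle, the dial, a privacy hood and the hinge.
- dial_centre (a point): point on the dial's axis level with the middle of the grip, 35 mm out from the lid's underside. Lid frame: x up the slope to the hinge, y to the safe's left, z square out of the lid along the dial's axis (35 degrees off vertical, leaning to the robot). The dial is a black disc, 101 mm diameter, its top 21.5 mm below this point.
- twelve (a point): the double mark at twelve o'clock on the aluminium ring (128 mm) round the dial, up the slope (+x of the lid) from the dial's axis. Twelve raised black marks stand as on a clock, seen looking down on the lid: three o'clock at -y, six at -x (down the slope), nine at +y; clockwise goes from twelve to -y.
- dial_grip (a point): middle of the dial's crank grip: a black sleeve, 18 mm diameter, 34 mm long, spinning freely on a pin on the disc, 38 mm from the dial's axis and parallel to it. Carry it round in a circle at one hand orientation to turn the dial; where it stands is the reading. Disc 21.5 mm below this point, sleeve's end 14.5 above. Drag 0.5 to 3 N.
- dial: the dial; origin on its axis at the lid's underside, x towards the grip. It drives two hidden wheels, each picked up after 330 degrees of lost motion. Stops within 8 degrees of seven and three are close enough. Under 330 degrees clockwise of three a spring bolt drops and locks the dial dead, felt at the grip (go under 60 deg/s, 15 N). If it turns on past three again, start anew.
- hood (a point): middle of the top edge of the privacy hood: an upright plate across the lid, 200 wide, 108 tall square to the lid, 101 mm up the slope from the dial's axis, with triangular side gussets 197 mm apart reaching 45 mm down the slope. It leaves room for a hand held square to the lid at the dial, not for one pointing straight down.
- lid_handle (a point): middle of the lid's steel bar handle: round bar, 12 mm diameter, 96 mm straight, along the lid's y, its axis 35 mm clear of the lid's face, 33 mm up the slope from the lid's lower edge and 92 mm down the slope from the dial's axis. Same frame as dial_centre.
- lid_hinge (a point): middle of the hinge line at the safe's top back edge; the lid turns about its y (frame as dial_centre). The handle's axis is 236 mm down the slope (-x) from it and 40 mm out (+z).
- lid (a joint): opening angle of the lid in rad: 0 shut, 0.61 level, 1.3 fully open. With the bolt out it lifts only 1 to 2 mm. Stiff friction hinges hold it at any angle; raising it takes about 6 to 14 N at the handle.
- mug: white spotted mug, 82 x 114 x 91 mm, standing on the desk. Bystander. Origin: under its middle
- calculator: pocket calculator, 118 x 68 x 14 mm, lying on the desk. Bystander. Origin: under its middle
- tape: roll of brown packing tape, 94 x 92 x 48 mm, lying flat. Bystander. Origin: under its middle
- stapler: dark desk stapler, 34 x 135 x 41 mm. Bystander. Origin: under its middle

How it is judged:
At the end, for the whole second after the job is handed in: The lid stands open past level (lid angle over 0.61 rad) and at rest, and the mug, calculator, tape roll and stapler are within 30 mm of where they stood (value of joint lid above 0.61 rad and not (velocity of joint lid above 0.05 rad/s) and not (velocity of joint lid below -0.05 rad/s) and distance of each of mug, calculator, tape, stapler from where it was at the start of the episode below 0.03 m); the robot touches nothing.
It fails at once if a bystander is knocked over or shoved more than 50 mm (distance of any of mug, calculator, tape, stapler from where it was at the start of the episode above 0.05 m or angle between mug's own z axis and vertical above 0.6 rad).
It also fails if it takes over 72 s, if anything falls off the work surface, if the arm or the gripper's body presses on something with over 40 N, if the wrist force passes 120 N, or if a joint passes its speed limit or range.

## Working session

There is one attempt and no reset: what is moved stays moved. The work goes in short steps, Python scripts to look and compute and a tool call to move; the robot and the scene stay as the last step left them, time stands still between calls to the robot, and variables do not carry over. Pictures are saved under pics/ and viewed, at most 10 in all, crops included, and the job is handed in when it is done.

Besides the shell and the picture viewer there is one more tool, called as a command line: name --argument value ..., lists and objects as JSON in quotes. apply_moves: Moves the arm, as the interface text tells. Its arguments: {"type":"object","properties":{"moves":{"type":"array"},"gripper":{"type":"number"},"grip_force":{"type":"number"}},"required":["moves"]}

```bash
ls; mkdir -p pics; python3 - <<'E'
from bench import *
import cv2,numpy as np
s=get_state(); print({k:np.round(v,3).tolist() for k,v in s.items()}, pinch_z if not callable(pinch_z) else pinch_z())
for n in("side","top"):
    im=capture(n); cv2.imwrite(f"pics/{n}0.png",im[:,:,::-1]); m=camera_model(n); R=cv2.Rodrigues(np.array(m["rvec"]))[0]; print(n,(-R.T@np.array(m["tvec"]).ravel()).round(3),R[2].round(2),m["intrinsics"])
E
```

```text
pics
{'time_s': 0.0, 'joints': [1.214, 0.334, 0.04, 1.466, -0.013, 1.343, -0.058], 'joint_vel': [0.0, -0.001, -0.001, -0.001, 0.0, -0.0, 0.001], 'joint_efforts': [-0.001, -65.855, 1.365, -40.556, 0.017, 0.013, 0.0], 'tcp_pos': [0.166, -0.628, 0.23], 'eef_rot': [[0.967, 0.255, -0.001], [0.255, -0.967, 0.002], [-0.0, -0.002, -1.0]], 'ft_force': [0.419, -0.101, 0.291], 'torque': [0.046, -0.02, 0.02], 'grasp_force': 0.0, 'width': 0.085} 0.0187
side [ 0.24  -1.335  1.227] [ 0.17  0.76 -0.63] [[575.44853913   0.         321.02987333]
 [  0.         575.44853913 239.34477128]
 [  0.           0.           1.        ]]
top [ 0.41  -0.057  1.383] [ 0.09  0.01 -1.  ] [[487.56818005   0.         324.53627091]
 [  0.         487.56818005 238.09862133]
 [  0.           0.           1.        ]]
```

View pics/side0.png

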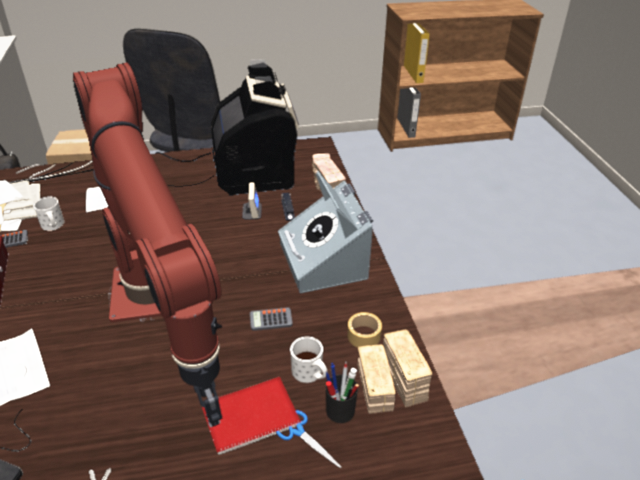

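View pics/top0.png

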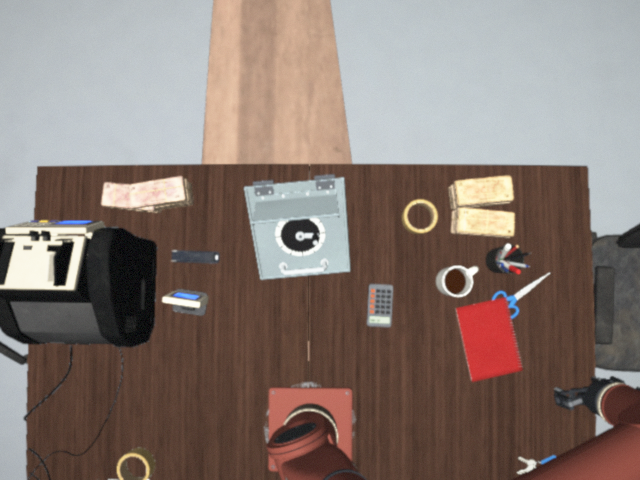

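The side view shows the safe at about (325,235); the top view shows it at about (298,228), slightly yawed, with the dial ring near (302,237), the handle near (303,267) and the grip near (315,238). I'll zoom in on both.

```bash
python3 - <<'E'
import cv2,numpy as np
a=cv2.imread("pics/side0.png")[165:295,270:380]; b=cv2.imread("pics/top0.png")[170:290,235:360]
a=cv2.resize(a,None,fx=3.5,fy=3.5,interpolation=cv2.INTER_CUBIC);b=cv2.resize(b,None,fx=3.3,fy=3.3,interpolation=cv2.INTER_CUBIC)
o=np.zeros((456,800,3),np.uint8);o[:a.shape[0],:a.shape[1]]=a;o[:b.shape[0],387:387+b.shape[1]]=b
cv2.imwrite("pics/crop0.png",o)
E
```

```text
(no output)
```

View pics/crop0.png

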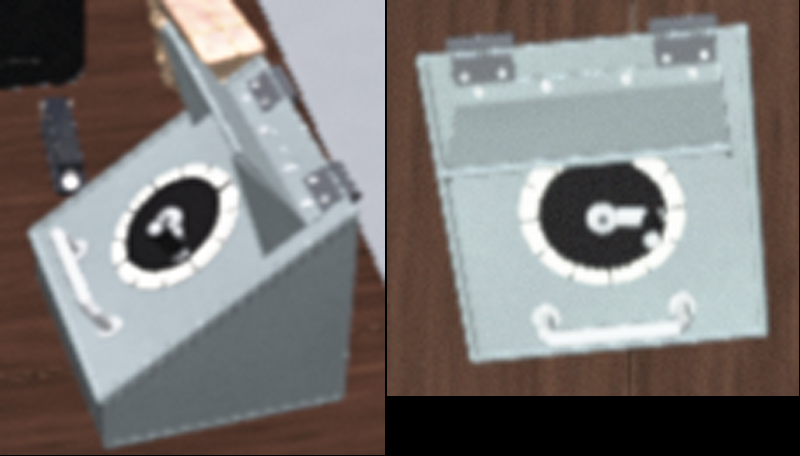

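Crop: handle ends, lid lower corners and hood top corners are visible in both views, and the grip stands near three o'clock. Next I triangulate these.

```bash
cat >h.py <<'E'
from bench import *
import cv2,numpy as np
from scipy.spatial.transform import Rotation as Ro
def P(m):
    return np.array(m["intrinsics"]),np.array(m["distortion"]),np.hstack([cv2.Rodrigues(np.array(m["rvec"]))[0],np.array(m["tvec"]).reshape(3,1)])
def und(m,uv):
    K,d,_=P(m);return cv2.undistortPoints(np.array(uv,float).reshape(-1,1,2),K,d)[:,0]
def tri(m1,a,m2,b):
    X=cv2.triangulatePoints(P(m1)[2],P(m2)[2],und(m1,a).T,und(m2,b).T);return (X[:3]/X[3]).T
def proj(m,X): return cv2.projectPoints(np.array(X,float),np.array(m["rvec"],float),np.array(m["tvec"],float),*P(m)[:2])[0][:,0]
c,s=np.cos(np.radians(35)),np.sin(np.radians(35))
ux=np.array([c,0,s]);n=np.array([-s,0,c]);H=np.array([.11,0,.214]);Y=np.array([0,1.,0])
def lid(x,y,z): return H+x*ux+y*Y+z*n   # x from hinge
E
python3 - <<'E'
from h import *
S=np.array([[58,238],[95,320],[30,230],[100,400],[161,16],[235,152]])/3.5+[270,165]
T=(np.array([[545,333],[688,328],[472,360],[768,335],[447,176],[730,152]])-[387,0])/3.3+[235,170]
ms,mt=camera_model("side"),camera_model("top")
X=tri(ms,S,mt,T)
M=np.array([lid(-.236,.048,.04),lid(-.236,-.048,.04),lid(-.269,.12,.005),lid(-.269,-.12,.005),lid(-.043,.1,.113),lid(-.043,-.1,.113)])
mc,xc=M.mean(0),X.mean(0)
A=(M-mc)[:,:2];B=(X-xc)[:,:2]
yaw=np.arctan2((A[:,0]*B[:,1]-A[:,1]*B[:,0]).sum(),(A*B).sum())
R=Ro.from_euler('z',yaw).as_matrix();t=xc-R@mc
print(X.round(3));print("yaw",np.degrees(yaw),"t",t.round(4));print((X-(M@R.T+t)).round(3))
# hub / ring check: ring mask ellipse in the side view
for nm,m,(x0,y0,x1,y1) in(("side",ms,(300,205,342,252)),("top",mt,(270,215,330,260))):
    im=cv2.imread(f"pics/{nm}0.png"); w=np.zeros(im.shape[:2],np.uint8); w[y0:y1,x0:x1]=(im.min(2)>205)[y0:y1,x0:x1]
    cs=max(cv2.findContours(w,cv2.RETR_EXTERNAL,cv2.CHAIN_APPROX_NONE)[0],key=len); print(nm,cv2.fitEllipse(cs),
      "pred ring", proj(m,[R@lid(-.144,0,.008)+t]).round(1),"pred grip mid/disc @3",proj(m,[R@lid(-.144,-.038,.035)+t,R@lid(-.144,-.038,.0135)+t]).round(1))
print("dial",R@lid(-.144,0,.035)+t,"handle",R@lid(-.236,0,.04)+t)
E
```

```text
[[ 0.436  0.069  0.099]
 [ 0.445 -0.045  0.097]
 [ 0.416  0.133  0.062]
 [ 0.438 -0.11   0.065]
 [ 0.539  0.119  0.29 ]
 [ 0.559 -0.075  0.281]]
yaw 5.268973243342879 t [ 0.5418  0.0215 -0.0033]
[[ 0.004  0.01  -0.009]
 [ 0.004 -0.009 -0.011]
 [-0.002  0.002  0.002]
 [-0.002 -0.002  0.004]
 [-0.003 -0.003  0.012]
 [-0.002  0.002  0.002]]
side ((319.3358154296875, 228.95799255371094), (25.65365982055664, 39.10494613647461), 45.65168762207031) pred ring [[319.  230.1]] pred grip mid/disc @3 [[317.8 232.7]
 [321.7 236.6]]
top ((299.6815185546875, 234.22674560546875), (40.19621658325195, 46.87959289550781), 87.77362060546875) pred ring [[300.9 234.5]] pred grip mid/disc @3 [[315.9 238.4]
 [315.7 234.2]]
dial [0.51383737 0.01889417 0.15682109] handle [0.43593805 0.01171021 0.10814782]
```

apply_moves --moves '[{"dp": [0.6, 0.8, 0.4], "turn": [0, 0, 0.7]}, {"dp": [1.2, 1.6, 0.8], "turn": [0, 0, 1.4]}, {"dp": [1.8, 2.4, 1.2], "turn": [0, 0, 2.1]}, {"dp": [2.4, 3.2, 1.6], "turn": [0, 0, 2.8]}, {"dp": [3.0, 4.0, 1.8], "turn": [0, 0, 3.5]}, {"dp": [3.6, 4.8, 1.8], "turn": [0, 0, 4.2]}, {"dp": [4.2, 5.6, 1.8], "turn": [0, 0, 4.9]}, {"dp": [4.8, 6.4, 1.8], "turn": [0, 0, 5.6]}, {"dp": [5.4, 7.2, 1.8], "turn": [0, 0, 6.3]}, {"dp": [5.8, 8.1, 1.8], "turn": [0, 0, 7]}]'

```text
time_s: 0.93
tcp_pos: [0.3991, -0.3026, 0.3029]
eef_rot: [[0.544, 0.839, -0.0], [0.839, -0.544, 0.0], [0.0, -0.0, -1.0]]
ft_force: [0.9, 0.7, -0.4]
width: 0.0852
grasp_force: 0.0
```

```bash
cat >>h.py <<'E'
def pose(yaw,t): return Ro.from_euler('z',yaw,degrees=True).as_matrix(),np.array(t)
YAW,T0=5.27,[.5418,.0215,-.001]
def Rt(Rz): return Rz@np.column_stack([Y,ux,-n])
def delta(p,R,st=None):
    st=st or get_state(); dp=(p-np.array(st["tcp_pos"]))/.04; w=Ro.from_matrix(R@np.array(st["eef_rot"]).T).as_rotvec(degrees=True)/6
    print("tcp",np.round(st["tcp_pos"],4),"dp",dp.round(2),"turn",w.round(2)); return dp,w
E
python3 - <<'E'
from h import *
R,t=pose(YAW,T0); delta(R@lid(-.144,0,.035+.14)+t,Rt(R)); s=get_state();print(np.round(s["joints"],2),s["time_s"])
E
```

```text
tcp [ 0.3991 -0.3026  0.3029] dp [ 0.87  7.85 -0.73] turn [-1.43 -5.77  6.17]
[ 0.86  0.02 -0.3   1.69  0.    1.44 -0.02] 0.9333
```

apply_moves --moves '[{"dp": [0.1, 0.8, 0.2], "turn": [-0.14, -0.58, 0.62]}, {"dp": [0.2, 1.6, 0.4], "turn": [-0.28, -1.16, 1.24]}, {"dp": [0.3, 2.4, 0.4], "turn": [-0.42, -1.74, 1.86]}, {"dp": [0.4, 3.2, 0.4], "turn": [-0.56, -2.32, 2.48]}, {"dp": [0.5, 4.0, 0.4], "turn": [-0.7, -2.9, 3.1]}, {"dp": [0.6, 4.8, 0.3], "turn": [-0.84, -3.48, 3.72]}, {"dp": [0.7, 5.6, 0.1], "turn": [-1.0, -4.06, 4.34]}, {"dp": [0.8, 6.4, -0.1], "turn": [-1.14, -4.64, 4.96]}, {"dp": [0.85, 7.2, -0.4], "turn": [-1.28, -5.2, 5.56]}, {"dp": [0.87, 7.85, -0.7], "turn": [-1.43, -5.77, 6.17]}]'

```text
time_s: 1.77
tcp_pos: [0.4491, -0.0859, 0.2829]
eef_rot: [[0.099, 0.911, 0.4], [0.994, -0.11, 0.005], [0.049, 0.397, -0.917]]
ft_force: [-1.6, -0.5, 0.6]
width: 0.0853
grasp_force: 0.0
```

```bash
python3 - <<'E'
from h import *
R,t=pose(YAW,T0); delta(R@lid(-.144,0,.035+.14)+t,Rt(R)); s=get_state();print(np.round(s["joints"],2),s["time_s"])
m=camera_model("wrist"); im=capture("wrist"); cv2.imwrite("pics/w1.png",im[:,:,::-1])
import pickle; pickle.dump(m,open("w1.pkl","wb"))
print((-P(m)[2][:,:3].T@P(m)[2][:,3]).round(3),P(m)[2][2,:3].round(2))
print("ring,twelve,grip3",proj(m,[R@lid(*q)+t for q in((-.144,0,.008),(-.144+.06,0,.008),(-.144,-.038,.035),(-.236,.048,.04),(-.236,-.048,.04),(-.043,.1,.113),(-.043,-.1,.113))]).round(0).tolist())
E
```

```text
tcp [ 0.4491 -0.0859  0.2829] dp [-0.38  2.44 -0.23] turn [-0.48 -1.93  1.77]
[ 0.4  -0.38 -0.19  2.11 -0.19  1.    0.17] 1.7667
[ 0.401 -0.01   0.419] [ 0.35 -0.3  -0.89]
ring,twelve,grip3 [[324.0, 57.0], [414.0, 38.0], [328.0, 117.0], [162.0, 12.0], [201.0, 157.0], [471.0, -229.0], [531.0, 232.0]]
```

View pics/w1.png

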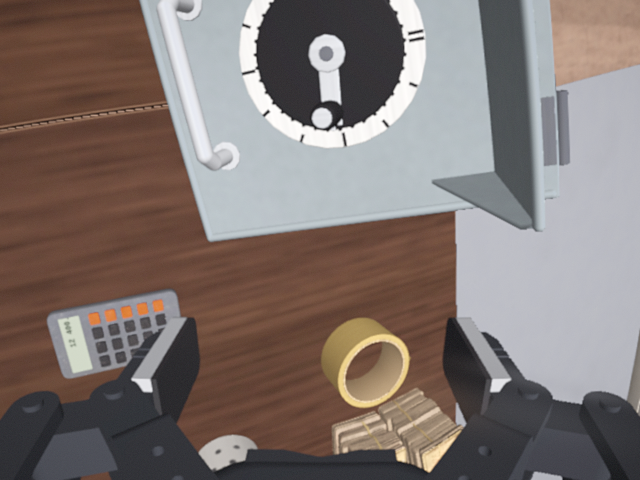

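The wrist view puts the double twelve mark at (415,37), against a predicted (414,38), and the grip top at (322,118), about three o'clock. The hood corner is at (540,228), so the safe pose is good to about 3 mm. Joint 2 is at its limit here, so I'll approach the point above the grip, nearer the lid.

```bash
python3 - <<'E'
from h import *
R,t=pose(YAW,T0); 
for z in(.1,.022): delta(R@lid(-.144,-.038,z)+t,Rt(R))
# refine from w1: hub-plane points -> lid-plane
import pickle; m=pickle.load(open("w1.pkl","rb"))
def cast(uv,z):
    u=und(m,[uv])[0]; Rc,tc=P(m)[2][:,:3],P(m)[2][:,3]; o=-Rc.T@tc; d=Rc.T@np.array([*u,1]); o=R.T@(o-t)-H; d=R.T@d; k=(z-o@n)/(d@n); q=o+k*d; return (q@ux,q[1])
for nm,uv,z in(("hub",(326,53),.02),("twelve",(415,36),.008),("three",(344,139),.008),("griptop",(322,118),.0495),("handle-",(209,161),.04),("hoodR",(540,229),.113),("cornerR",(211,240),.005)): print(nm,np.round(cast(uv,z),4))
E
```

```text
tcp [ 0.4489 -0.0843  0.281 ] dp [ 0.78  1.55 -1.72] turn [-0.49 -1.95  1.73]
tcp [ 0.4489 -0.0843  0.281 ] dp [ 1.9   1.65 -3.31] turn [-0.49 -1.95  1.73]
hub [-0.1404  0.0013]
twelve [-0.0831  0.0012]
three [-0.1409 -0.057 ]
griptop [-0.1449 -0.0369]
handle- [-0.2308 -0.0516]
hoodR [-0.0386 -0.0992]
cornerR [-0.2667 -0.1204]
```

```bash
sed -i 's/T0=.*/T0=5.27,[.5448,.0225,.0005]/' h.py; python3 - <<'E'
from h import *
R,t=pose(YAW,T0); 
for z in(.1,.022): delta(R@lid(-.1475,-.038,z)+t,Rt(R))
E
```

```text
tcp [ 0.4489 -0.0843  0.281 ] dp [ 0.79  1.57 -1.73] turn [-0.49 -1.95  1.73]
tcp [ 0.4489 -0.0843  0.281 ] dp [ 1.9   1.67 -3.33] turn [-0.49 -1.95  1.73]
```

apply_moves --moves '[{"dp": [0.3, 0.4, -0.3], "turn": [-0.1, -0.4, 0.35]}, {"dp": [0.6, 0.8, -0.7], "turn": [-0.2, -0.8, 0.7]}, {"dp": [0.8, 1.2, -1.1], "turn": [-0.3, -1.2, 1.1]}, {"dp": [0.8, 1.57, -1.5], "turn": [-0.4, -1.6, 1.4]}, {"dp": [0.79, 1.57, -1.73], "turn": [-0.49, -1.95, 1.73]}, {"dp": [0.79, 1.57, -1.73], "turn": [-0.49, -1.95, 1.73]}, {"dp": [0.79, 1.57, -1.73], "turn": [-0.49, -1.95, 1.73]}, {"dp": [0.79, 1.57, -1.73], "turn": [-0.49, -1.95, 1.73]}, {"dp": [0.79, 1.57, -1.73], "turn": [-0.49, -1.95, 1.73]}, {"dp": [0.79, 1.57, -1.73], "turn": [-0.49, -1.95, 1.73]}]'

```text
time_s: 2.65
tcp_pos: [0.4894, -0.0249, 0.2133]
eef_rot: [[-0.09, 0.816, 0.571], [0.996, 0.07, 0.057], [0.006, 0.573, -0.819]]
ft_force: [-0.6, 0.8, -0.2]
width: 0.0853
grasp_force: 0.0
```

```bash
python3 - <<'E'
from h import *
R,t=pose(YAW,T0); 
for z in(.1,.022): delta(R@lid(-.1475,-.038,z)+t,Rt(R))
s=get_state();print(np.round(s["joints"],3),s["time_s"])
import pickle
m=camera_model("wrist"); im=capture("wrist"); cv2.imwrite("pics/w2.png",im[:,:,::-1]);pickle.dump(m,open("w2.pkl","wb"))
print("ring,twelve,grip3 mid,top",proj(m,[R@lid(*q)+t for q in((-.144,0,.008),(-.144+.06,0,.008),(-.144,-.038,.035),(-.144,-.038,.0495),(-.236,.048,.04),(-.236,-.048,.04))]).round(0).tolist())
E
```

```text
tcp [ 0.4894 -0.0249  0.2133] dp [-0.23  0.08 -0.04] turn [-0.06 -0.01  0.02]
tcp [ 0.4894 -0.0249  0.2133] dp [ 0.89  0.19 -1.63] turn [-0.06 -0.01  0.02]
[ 0.281 -0.381 -0.218  2.333 -0.303  0.593  0.342] 2.65
ring,twelve,grip3 mid,top [[310.0, 169.0], [421.0, 169.0], [310.0, 253.0], [309.0, 263.0], [104.0, 78.0], [130.0, 275.0]]
```

View pics/w2.png

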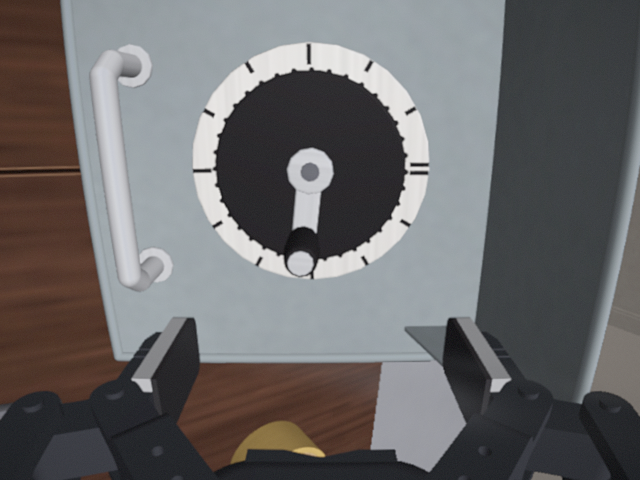

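The wrist view shows the ring centred at (311,169), twelve at (420,168) and three at (312,275). The grip top is at (299,264), about 7° past three. I'll go down onto it.

apply_moves --moves '[{"dp": [0.05, 0.05, -0.3], "turn": [-0.06, 0, 0]}, {"dp": [0.2, 0.1, -0.6], "turn": [-0.06, 0, 0]}, {"dp": [0.4, 0.12, -0.9], "turn": [-0.06, 0, 0]}, {"dp": [0.55, 0.14, -1.2], "turn": [-0.06, 0, 0]}, {"dp": [0.7, 0.16, -1.4], "turn": [-0.06, 0, 0]}, {"dp": [0.86, 0.19, -1.65], "turn": [-0.06, 0, 0]}, {"dp": [0.86, 0.19, -1.65], "turn": [-0.06, 0, 0]}, {"dp": [0.86, 0.19, -1.65], "turn": [-0.06, 0, 0]}, {"dp": [0.86, 0.19, -1.65], "turn": [-0.06, 0, 0]}, {"dp": [0.86, 0.19, -1.65], "turn": [-0.06, 0, 0]}]'

```text
time_s: 3.53
tcp_pos: [0.5233, -0.0172, 0.1469]
eef_rot: [[-0.09, 0.816, 0.57], [0.996, 0.074, 0.052], [-0.0, 0.573, -0.82]]
ft_force: [-0.4, -0.8, -0.0]
width: 0.0853
grasp_force: 0.0
```

```bash
python3 - <<'E'
from h import *
R,t=pose(YAW,T0); 
delta(R@lid(-.149,-.0377,.022)+t,Rt(R))
s=get_state();print(np.round(s["joints"],3),s["time_s"],s["ft_force"])
E
```

```text
tcp [ 0.5233 -0.0172  0.1469] dp [ 0.01 -0.    0.01] turn [ 0.   -0.01  0.01]
[ 0.285 -0.205 -0.28   2.361 -0.281  0.381  0.312] 3.5333 [-0.38484547 -0.83572463 -0.03922293]
```

apply_moves --moves '[{"dp": [0, 0, 0], "turn": [0, 0, 0]}, {"dp": [0, 0, 0], "turn": [0, 0, 0]}, {"dp": [0, 0, 0], "turn": [0, 0, 0]}, {"dp": [0, 0, 0], "turn": [0, 0, 0]}, {"dp": [0, 0, 0], "turn": [0, 0, 0]}, {"dp": [0, 0, 0], "turn": [0, 0, 0]}, {"dp": [0, 0, 0], "turn": [0, 0, 0]}, {"dp": [0, 0, 0], "turn": [0, 0, 0]}, {"dp": [0, 0, 0], "turn": [0, 0, 0]}, {"dp": [0, 0, 0], "turn": [0, 0, 0]}]' --gripper 1 --grip_force 30

```text
time_s: 4.37
tcp_pos: [0.5231, -0.017, 0.146]
eef_rot: [[-0.091, 0.817, 0.57], [0.996, 0.074, 0.052], [-0.0, 0.572, -0.82]]
ft_force: [-2.8, 0.4, 1.4]
width: 0.0173
grasp_force: 30.3
```

```bash
cat >>h.py <<'E'
def circ(a0,step,k,r=.038):
    "rows of dp going from clock angle a0 (deg cw from 12) by step each"
    R,_=pose(YAW,T0); f=lambda a:R@(ux*np.cos(np.radians(a))-Y*np.sin(np.radians(a)))*r/.04
    return [(f(a0+step*i)-f(a0)).round(2).tolist() for i in range(1,k+1)]
def where(st=None):
    st=st or get_state();R,t=pose(YAW,T0);q=R.T@(np.array(st["tcp_pos"])-t)-lid(-.144,0,0);x,y=q@ux,q[1]
    print("t",round(st["time_s"],2),"clock",round(np.degrees(np.arctan2(-y,x))%360,1),"r",round(np.hypot(x,y),4),"z",round(q@n,4),"F",np.round(st["ft_force"],1),"w",round(st["width"],4),"g",round(st["grasp_force"],1),"j",np.round(st["joints"],2))
E
python3 - <<'E'
from h import *
where()
for d in circ(97,6,10):print(d)
E
```

```text
t 4.37 clock 99.3 r 0.0379 z 0.0214 F [-2.8  0.4  1.4] w 0.0173 g 30.3 j [ 0.28 -0.2  -0.28  2.36 -0.28  0.38  0.31]
[-0.08, 0.01, -0.06]
[-0.16, 0.03, -0.11]
[-0.24, 0.06, -0.16]
[-0.32, 0.1, -0.21]
[-0.39, 0.15, -0.26]
[-0.46, 0.21, -0.31]
[-0.52, 0.27, -0.34]
[-0.58, 0.35, -0.38]
[-0.63, 0.43, -0.41]
[-0.67, 0.51, -0.44]
```

apply_moves --moves '[{"dp": [-0.08, 0.01, -0.06], "turn": [0, 0, 0]}, {"dp": [-0.16, 0.03, -0.11], "turn": [0, 0, 0]}, {"dp": [-0.24, 0.06, -0.16], "turn": [0, 0, 0]}, {"dp": [-0.32, 0.1, -0.21], "turn": [0, 0, 0]}, {"dp": [-0.39, 0.15, -0.26], "turn": [0, 0, 0]}, {"dp": [-0.46, 0.21, -0.31], "turn": [0, 0, 0]}, {"dp": [-0.52, 0.27, -0.34], "turn": [0, 0, 0]}, {"dp": [-0.58, 0.35, -0.38], "turn": [0, 0, 0]}, {"dp": [-0.63, 0.43, -0.41], "turn": [0, 0, 0]}, {"dp": [-0.67, 0.51, -0.44], "turn": [0, 0, 0]}]'

```text
time_s: 5.2
tcp_pos: [0.4983, 0.0006, 0.1315]
eef_rot: [[-0.091, 0.818, 0.568], [0.996, 0.074, 0.052], [0.0, 0.57, -0.821]]
ft_force: [-16.9, -10.7, 3.5]
width: 0.0163
grasp_force: 32.9
```

```bash
python3 - <<'E'
from h import *
where(); R,t=pose(YAW,T0)
delta(R@lid(-.144,0,0)+t,Rt(R))
for a in (157,217,277,337,37,97):
  print(a,circ(a,12,10))
E
```

```text
t 5.2 clock 152.3 r 0.0376 z 0.0228 F [-16.9 -10.7   3.5] w 0.0163 g 32.9 j [ 1.06 -0.36 -0.97  2.4  -0.89  0.47  0.83]
tcp [0.4983 0.0006 0.1315] dp [0.97 0.53 0.01] turn [ 0.   -0.04  0.01]
157 [[-0.06, 0.18, -0.03], [-0.1, 0.38, -0.04], [-0.1, 0.58, -0.03], [-0.06, 0.77, 0.01], [0.01, 0.95, 0.07], [0.1, 1.1, 0.14], [0.23, 1.23, 0.24], [0.37, 1.32, 0.34], [0.52, 1.37, 0.45], [0.69, 1.38, 0.57]]
217 [[0.1, 0.15, 0.08], [0.22, 0.28, 0.17], [0.36, 0.37, 0.28], [0.52, 0.42, 0.39], [0.68, 0.44, 0.5], [0.84, 0.41, 0.61], [1.0, 0.34, 0.72], [1.14, 0.23, 0.81], [1.26, 0.09, 0.88], [1.35, -0.08, 0.94]]
277 [[0.16, -0.03, 0.11], [0.32, -0.1, 0.21], [0.46, -0.21, 0.31], [0.58, -0.35, 0.38], [0.67, -0.51, 0.44], [0.74, -0.7, 0.47], [0.77, -0.89, 0.48], [0.77, -1.09, 0.46], [0.73, -1.28, 0.43], [0.66, -1.46, 0.37]]
337 [[0.06, -0.18, 0.03], [0.1, -0.38, 0.04], [0.1, -0.58, 0.03], [0.06, -0.77, -0.01], [-0.01, -0.95, -0.07], [-0.1, -1.1, -0.14], [-0.23, -1.23, -0.24], [-0.37, -1.32, -0.34], [-0.52, -1.37, -0.45], [-0.69, -1.38, -0.57]]
37 [[-0.1, -0.15, -0.08], [-0.22, -0.28, -0.17], [-0.36, -0.37, -0.28], [-0.52, -0.42, -0.39], [-0.68, -0.44, -0.5], [-0.84, -0.41, -0.61], [-1.0, -0.34, -0.72], [-1.14, -0.23, -0.81], [-1.26, -0.09, -0.88], [-1.35, 0.08, -0.94]]
97 [[-0.16, 0.03, -0.11], [-0.32, 0.1, -0.21], [-0.46, 0.21, -0.31], [-0.58, 0.35, -0.38], [-0.67, 0.51, -0.44], [-0.74, 0.7, -0.47], [-0.77, 0.89, -0.48], [-0.77, 1.09, -0.46], [-0.73, 1.28, -0.43], [-0.66, 1.46, -0.37]]
```

```bash
python3 - <<'E'
from h import *
for d in circ(157,-9,10): print(d)
E
```

```text
[0.07, -0.13, 0.04]
[0.15, -0.24, 0.09]
[0.25, -0.34, 0.15]
[0.35, -0.41, 0.22]
[0.47, -0.47, 0.3]
[0.59, -0.5, 0.38]
[0.71, -0.51, 0.46]
[0.83, -0.5, 0.55]
[0.95, -0.47, 0.63]
[1.06, -0.41, 0.71]
```

apply_moves --moves '[{"dp": [0.07, -0.13, 0.04], "turn": [0, 0, 0]}, {"dp": [0.15, -0.24, 0.09], "turn": [0, 0, 0]}, {"dp": [0.25, -0.34, 0.15], "turn": [0, 0, 0]}, {"dp": [0.35, -0.41, 0.22], "turn": [0, 0, 0]}, {"dp": [0.47, -0.47, 0.3], "turn": [0, 0, 0]}, {"dp": [0.59, -0.5, 0.38], "turn": [0, 0, 0]}, {"dp": [0.71, -0.51, 0.46], "turn": [0, 0, 0]}, {"dp": [0.83, -0.5, 0.55], "turn": [0, 0, 0]}, {"dp": [0.95, -0.47, 0.63], "turn": [0, 0, 0]}, {"dp": [1.06, -0.41, 0.71], "turn": [0, 0, 0]}]'

```text
time_s: 6.03
tcp_pos: [0.5392, -0.0129, 0.1584]
eef_rot: [[-0.094, 0.82, 0.565], [0.996, 0.076, 0.056], [0.003, 0.567, -0.823]]
ft_force: [-3.5, 6.1, -2.8]
width: 0.0167
grasp_force: 31.2
```

apply_moves --moves '[{"dp": [0, 0, 0], "turn": [0, 0, 0]}, {"dp": [0, 0, 0], "turn": [0, 0, 0]}, {"dp": [0, 0, 0], "turn": [0, 0, 0]}, {"dp": [0, 0, 0], "turn": [0, 0, 0]}, {"dp": [-0.1, 0, 0.2], "turn": [0, 0, 0]}, {"dp": [-0.3, 0, 0.45], "turn": [0, 0, 0]}, {"dp": [-0.45, 0, 0.7], "turn": [0, 0, 0]}, {"dp": [-0.6, 0, 0.95], "turn": [0, 0, 0]}, {"dp": [-0.7, 0, 1.1], "turn": [0, 0, 0]}, {"dp": [-0.8, 0, 1.25], "turn": [0, 0, 0]}]' --gripper -1

```text
time_s: 6.87
tcp_pos: [0.5088, -0.0161, 0.2113]
eef_rot: [[-0.09, 0.817, 0.57], [0.996, 0.074, 0.051], [-0.0, 0.572, -0.82]]
ft_force: [0.3, 0.2, -0.2]
width: 0.0851
grasp_force: 0.0
```

```bash
cat >>h.py <<'E'
def Rg(Rz,tilt):  # fingers close along lid y; tilt deg makes the tool more vertical
    B=Rz@np.column_stack([-ux,Y,-n]); return Ro.from_rotvec(Rz@Y*np.radians(tilt)).as_matrix()@B
E
python3 - <<'E'
from h import *
where(); R,t=pose(YAW,T0); print(Rg(R,10)[:,2])
a=np.radians(64);gx,gy=-.144+.038*np.cos(a),-.038*np.sin(a)
for z in(.1,.041): 
    Q=Rg(R,5); delta(R@lid(gx,gy,z)+t+Q[:,2]*.019,Q)
import pickle
m=camera_model("wrist"); im=capture("wrist"); cv2.imwrite("pics/w3.png",im[:,:,::-1]);pickle.dump(m,open("w3.pkl","wb"))
for b in(55,60,65,70): print(b,proj(m,[R@lid(-.144+.038*np.cos(np.radians(b)),-.038*np.sin(np.radians(b)),.0495)+t]).round(0))
E
```

```text
t 6.87 clock 60.5 r 0.0403 z 0.0831 F [ 0.3  0.2 -0.2] w 0.0851 g 0.0 j [ 0.8  -0.38 -0.66  2.29 -0.6   0.62  0.6 ]
[ 0.42083182  0.03881716 -0.90630779]
tcp [ 0.5088 -0.0161  0.2113] dp [-0.07  0.02 -0.11] turn [-8.08 -0.09 12.68]
tcp [ 0.5088 -0.0161  0.2113] dp [ 0.77  0.09 -1.32] turn [-8.08 -0.09 12.68]
55 [[323. 274.]]
60 [[317. 277.]]
65 [[310. 281.]]
70 [[303. 283.]]
```

View pics/w3.png

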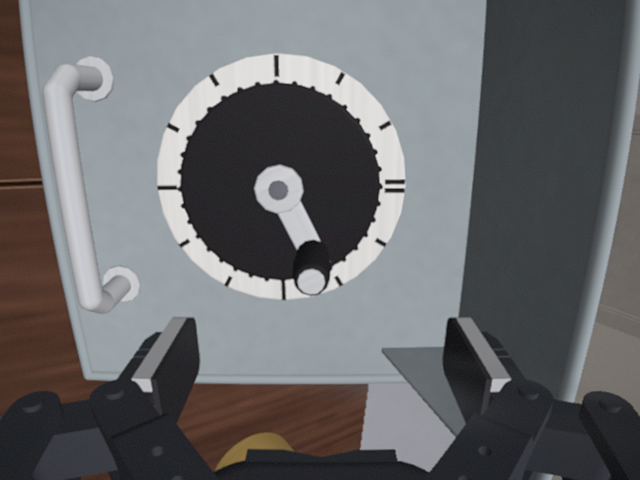

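The wrist view shows the grip top at (312,282), which is clock 64°. I'll turn the hand 90° about its axis so the fingers close along the lid's y. That leaves the tilt free.

apply_moves --moves '[{"dp": [0, 0, 0], "turn": [-0.6, 0, 0.95]}, {"dp": [0, 0, 0], "turn": [-1.2, 0, 1.9]}, {"dp": [0, 0, 0], "turn": [-1.8, 0, 2.85]}, {"dp": [0, 0, 0], "turn": [-2.4, 0, 3.8]}, {"dp": [0, 0, 0], "turn": [-3.0, 0, 4.75]}, {"dp": [0, 0, 0], "turn": [-3.6, 0, 5.7]}, {"dp": [0, 0, 0], "turn": [-4.2, 0, 6.65]}, {"dp": [0, 0, 0], "turn": [-4.8, 0, 7.6]}, {"dp": [0, 0, 0], "turn": [-5.4, 0, 8.5]}, {"dp": [0, 0, 0], "turn": [-6.0, 0, 9.4]}]'

```text
time_s: 7.75
tcp_pos: [0.509, -0.0156, 0.2104]
eef_rot: [[-0.825, 0.245, 0.509], [0.316, 0.947, 0.056], [-0.468, 0.207, -0.859]]
ft_force: [0.1, 1.0, -0.6]
width: 0.0858
grasp_force: 0.0
```

```bash
python3 - <<'E'
from h import *
where(); R,t=pose(YAW,T0)
a=np.radians(64);gx,gy=-.144+.038*np.cos(a),-.038*np.sin(a)
for z in(.1,.041): 
    Q=Rg(R,5); delta(R@lid(gx,gy,z)+t+Q[:,2]*.019,Q)
E
```

```text
t 7.75 clock 60.6 r 0.0398 z 0.0822 F [ 0.1  1.  -0.6] w 0.0858 g 0.0 j [ 0.56 -0.3  -0.48  2.24 -0.36  0.67  1.55]
tcp [ 0.509  -0.0156  0.2104] dp [-0.08  0.01 -0.09] turn [-2.01 -0.07  3.26]
tcp [ 0.509  -0.0156  0.2104] dp [ 0.77  0.08 -1.3 ] turn [-2.01 -0.07  3.26]
```

apply_moves --moves '[{"dp": [0, 0, 0], "turn": [-0.6, 0, 0.95]}, {"dp": [0, 0, 0], "turn": [-1.2, 0, 1.9]}, {"dp": [-0.04, 0, -0.05], "turn": [-1.7, 0, 2.7]}, {"dp": [-0.08, 0, -0.09], "turn": [-2.01, -0.07, 3.26]}, {"dp": [0.1, 0.02, -0.35], "turn": [-2.01, -0.07, 3.26]}, {"dp": [0.28, 0.04, -0.6], "turn": [-2.01, -0.07, 3.26]}, {"dp": [0.45, 0.05, -0.85], "turn": [-2.01, -0.07, 3.26]}, {"dp": [0.6, 0.07, -1.07], "turn": [-2.01, -0.07, 3.26]}, {"dp": [0.77, 0.08, -1.3], "turn": [-2.01, -0.07, 3.26]}, {"dp": [0.77, 0.08, -1.3], "turn": [-2.01, -0.07, 3.26]}]'

```text
time_s: 8.58
tcp_pos: [0.5396, -0.0121, 0.1568]
eef_rot: [[-0.864, -0.088, 0.496], [-0.074, 0.996, 0.047], [-0.498, 0.004, -0.867]]
ft_force: [-1.0, 0.1, 0.7]
width: 0.0852
grasp_force: 0.0
```

apply_moves --moves '[{"dp": [0, 0, 0], "turn": [0, 0, 0]}, {"dp": [0, 0, 0], "turn": [0, 0, 0]}, {"dp": [0, 0, 0], "turn": [0, 0, 0]}, {"dp": [0, 0, 0], "turn": [0, 0, 0]}, {"dp": [0, 0, 0], "turn": [0, 0, 0]}, {"dp": [0, 0, 0], "turn": [0, 0, 0]}, {"dp": [0, 0, 0], "turn": [0, 0, 0]}, {"dp": [0, 0, 0], "turn": [0, 0, 0]}, {"dp": [0, 0, 0], "turn": [0, 0, 0]}, {"dp": [0, 0, 0], "turn": [0, 0, 0]}]' --gripper 1 --grip_force 30

```text
time_s: 9.42
tcp_pos: [0.5399, -0.012, 0.1589]
eef_rot: [[-0.863, -0.088, 0.498], [-0.075, 0.996, 0.046], [-0.5, 0.003, -0.866]]
ft_force: [-5.3, 2.4, 5.2]
width: 0.0165
grasp_force: 30.7
```

```bash
cat >>h.py <<'E'
def tiltf(a): return 4-6*np.cos(np.radians(a))
def gp(a,R,t,z=.041,r=.038):
    a=np.radians(a); return R@lid(-.144+r*np.cos(a),-r*np.sin(a),z)+t
def tcp(a):
    R,t=pose(YAW,T0);Q=Rg(R,tiltf(a));return gp(a,R,t)+Q[:,2]*.019,Q
def arc(a0,step,k=10,show=True):
    p0,Q0=tcp(a0);o=[]
    for i in range(1,k+1):
        p,Q=tcp(a0+step*i);o.append({"dp":((p-p0)/.04).round(2).tolist(),"turn":(Ro.from_matrix(Q@Q0.T).as_rotvec(degrees=True)/6).round(2).tolist()})
    import json
    print(a0,"->",a0+step*k,json.dumps(o))
def grip(st=None):
    st=st or get_state();R,t=pose(YAW,T0);E=np.array(st["eef_rot"]);q=R.T@(np.array(st["tcp_pos"])-.019*E[:,2]-t)-lid(-.144,0,0);x,y=q@ux,q[1]
    tl=np.degrees(np.arctan2((R.T@E)[0,2],-(R.T@E)[2,2]))
    print("t",round(st["time_s"],2),"clock",round(np.degrees(np.arctan2(-y,x))%360,1),"r",round(np.hypot(x,y),4),"z",round(q@n,4),"tilt",round(35-tl,1),"F",np.round(st["ft_force"],1),"w",round(st["width"],4),"g",round(st["grasp_force"],1),"j",np.round(st["joints"],2))
E
python3 - <<'E'
from h import *
grip();delta(*tcp(64)); arc(64,6); arc(124,9)
E
```

```text
t 9.42 clock 63.2 r 0.0379 z 0.0411 tilt 5.0 F [-5.3  2.4  5.2] w 0.0165 g 30.7 j [ 0.49 -0.15 -0.49  2.24 -0.22  0.52  1.81]
tcp [ 0.5399 -0.012   0.1589] dp [ 0.02 -0.01  0.01] turn [ 0.03 -0.6   0.04]
64 -> 124 [{"dp": [-0.08, -0.05, -0.06], "turn": [-0.01, 0.1, 0.0]}, {"dp": [-0.15, -0.08, -0.11], "turn": [-0.02, 0.2, -0.0]}, {"dp": [-0.24, -0.11, -0.17], "turn": [-0.03, 0.3, -0.0]}, {"dp": [-0.32, -0.13, -0.23], "turn": [-0.04, 0.4, -0.0]}, {"dp": [-0.41, -0.13, -0.29], "turn": [-0.05, 0.51, 0.0]}, {"dp": [-0.49, -0.13, -0.35], "turn": [-0.06, 0.61, -0.0]}, {"dp": [-0.58, -0.11, -0.41], "turn": [-0.07, 0.71, -0.0]}, {"dp": [-0.66, -0.09, -0.46], "turn": [-0.07, 0.81, -0.0]}, {"dp": [-0.74, -0.05, -0.52], "turn": [-0.08, 0.9, -0.0]}, {"dp": [-0.82, -0.01, -0.57], "turn": [-0.09, 0.99, -0.0]}]
124 -> 214 [{"dp": [-0.11, 0.08, -0.07], "turn": [-0.01, 0.12, -0.0]}, {"dp": [-0.21, 0.18, -0.13], "turn": [-0.02, 0.23, -0.0]}, {"dp": [-0.29, 0.3, -0.18], "turn": [-0.03, 0.31, 0.0]}, {"dp": [-0.35, 0.43, -0.22], "turn": [-0.03, 0.38, 0.0]}, {"dp": [-0.4, 0.57, -0.24], "turn": [-0.04, 0.42, 0.0]}, {"dp": [-0.43, 0.72, -0.25], "turn": [-0.04, 0.44, -0.0]}, {"dp": [-0.44, 0.87, -0.25], "turn": [-0.04, 0.43, 0.0]}, {"dp": [-0.43, 1.01, -0.23], "turn": [-0.04, 0.4, 0.0]}, {"dp": [-0.39, 1.16, -0.2], "turn": [-0.03, 0.35, -0.0]}, {"dp": [-0.34, 1.29, -0.15], "turn": [-0.02, 0.27, -0.0]}]
```

apply_moves --moves '[{"dp": [-0.08, -0.05, -0.06], "turn": [-0.01, 0.1, 0.0]}, {"dp": [-0.15, -0.08, -0.11], "turn": [-0.02, 0.2, 0]}, {"dp": [-0.24, -0.11, -0.17], "turn": [-0.03, 0.3, 0]}, {"dp": [-0.32, -0.13, -0.23], "turn": [-0.04, 0.4, 0]}, {"dp": [-0.41, -0.13, -0.29], "turn": [-0.05, 0.51, 0.0]}, {"dp": [-0.49, -0.13, -0.35], "turn": [-0.06, 0.61, 0]}, {"dp": [-0.58, -0.11, -0.41], "turn": [-0.07, 0.71, 0]}, {"dp": [-0.66, -0.09, -0.46], "turn": [-0.07, 0.81, 0]}, {"dp": [-0.74, -0.05, -0.52], "turn": [-0.08, 0.9, 0]}, {"dp": [-0.82, -0.01, -0.57], "turn": [-0.09, 0.99, 0]}]'

```text
time_s: 10.25
tcp_pos: [0.5089, -0.0115, 0.1375]
eef_rot: [[-0.908, -0.088, 0.409], [-0.08, 0.996, 0.039], [-0.411, 0.002, -0.912]]
ft_force: [2.9, 5.4, 4.5]
width: 0.0165
grasp_force: 30.6
```

```bash
python3 - <<'E'
from h import *
grip()
E
```

```text
t 10.25 clock 121.2 r 0.0358 z 0.041 tilt 10.7 F [2.9 5.4 4.5] w 0.0165 g 30.6 j [ 0.5  -0.14 -0.51  2.24 -0.17  0.6   1.76]
```

apply_moves --moves '[{"dp": [-0.11, 0.08, -0.07], "turn": [-0.01, 0.12, 0]}, {"dp": [-0.21, 0.18, -0.13], "turn": [-0.02, 0.23, 0]}, {"dp": [-0.29, 0.3, -0.18], "turn": [-0.03, 0.31, 0.0]}, {"dp": [-0.35, 0.43, -0.22], "turn": [-0.03, 0.38, 0.0]}, {"dp": [-0.4, 0.57, -0.24], "turn": [-0.04, 0.42, 0.0]}, {"dp": [-0.43, 0.72, -0.25], "turn": [-0.04, 0.44, 0]}, {"dp": [-0.44, 0.87, -0.25], "turn": [-0.04, 0.43, 0.0]}, {"dp": [-0.43, 1.01, -0.23], "turn": [-0.04, 0.4, 0.0]}, {"dp": [-0.39, 1.16, -0.2], "turn": [-0.03, 0.35, 0]}, {"dp": [-0.34, 1.29, -0.15], "turn": [-0.02, 0.27, 0]}]'

```text
time_s: 11.08
tcp_pos: [0.4935, 0.0387, 0.1301]
eef_rot: [[-0.921, -0.087, 0.38], [-0.079, 0.996, 0.035], [-0.381, 0.002, -0.924]]
ft_force: [-0.9, -3.6, 4.1]
width: 0.0165
grasp_force: 30.4
```

```bash
python3 - <<'E'
from h import *
grip(); arc(214,12); arc(334,12); arc(94,12)
E
```

```text
t 11.08 clock 213.9 r 0.0373 z 0.0409 tilt 12.6 F [-0.9 -3.6  4.1] w 0.0165 g 30.4 j [ 0.47 -0.15 -0.61  2.25 -0.11  0.62  1.58]
214 -> 334 [{"dp": [0.1, 0.16, 0.08], "turn": [0.01, -0.13, -0.0]}, {"dp": [0.22, 0.3, 0.17], "turn": [0.03, -0.3, 0.0]}, {"dp": [0.37, 0.4, 0.28], "turn": [0.04, -0.48, 0.0]}, {"dp": [0.53, 0.46, 0.39], "turn": [0.06, -0.69, 0.0]}, {"dp": [0.7, 0.48, 0.51], "turn": [0.08, -0.89, -0.0]}, {"dp": [0.87, 0.46, 0.63], "turn": [0.1, -1.1, 0.0]}, {"dp": [1.03, 0.4, 0.74], "turn": [0.12, -1.29, 0.0]}, {"dp": [1.19, 0.31, 0.84], "turn": [0.14, -1.47, 0.0]}, {"dp": [1.32, 0.18, 0.92], "turn": [0.15, -1.61, 0.0]}, {"dp": [1.42, 0.02, 0.99], "turn": [0.16, -1.72, 0.0]}]
334 -> 454 [{"dp": [0.08, -0.18, 0.04], "turn": [0.01, -0.07, -0.0]}, {"dp": [0.12, -0.37, 0.06], "turn": [0.01, -0.1, -0.0]}, {"dp": [0.12, -0.57, 0.05], "turn": [0.01, -0.09, -0.0]}, {"dp": [0.09, -0.77, 0.02], "turn": [0.0, -0.03, -0.0]}, {"dp": [0.03, -0.95, -0.04], "turn": [-0.01, 0.07, -0.0]}, {"dp": [-0.07, -1.11, -0.12], "turn": [-0.02, 0.2, -0.0]}, {"dp": [-0.19, -1.24, -0.21], "turn": [-0.03, 0.37, -0.0]}, {"dp": [-0.33, -1.35, -0.32], "turn": [-0.05, 0.55, 0.0]}, {"dp": [-0.5, -1.41, -0.44], "turn": [-0.07, 0.76, -0.0]}, {"dp": [-0.67, -1.43, -0.55], "turn": [-0.09, 0.96, -0.0]}]
94 -> 214 [{"dp": [-0.17, 0.02, -0.12], "turn": [-0.02, 0.21, 0.0]}, {"dp": [-0.34, 0.08, -0.23], "turn": [-0.04, 0.4, 0.0]}, {"dp": [-0.49, 0.18, -0.33], "turn": [-0.05, 0.57, -0.0]}, {"dp": [-0.62, 0.31, -0.41], "turn": [-0.07, 0.72, -0.0]}, {"dp": [-0.73, 0.47, -0.47], "turn": [-0.08, 0.83, -0.0]}, {"dp": [-0.8, 0.65, -0.51], "turn": [-0.08, 0.9, -0.0]}, {"dp": [-0.85, 0.84, -0.53], "turn": [-0.09, 0.93, -0.0]}, {"dp": [-0.85, 1.04, -0.52], "turn": [-0.08, 0.91, -0.0]}, {"dp": [-0.82, 1.23, -0.49], "turn": [-0.08, 0.85, -0.0]}, {"dp": [-0.76, 1.42, -0.43], "turn": [-0.07, 0.76, -0.0]}]
```

apply_moves --moves '[{"dp": [0.1, 0.16, 0.08], "turn": [0.01, -0.13, 0]}, {"dp": [0.22, 0.3, 0.17], "turn": [0.03, -0.3, 0.0]}, {"dp": [0.37, 0.4, 0.28], "turn": [0.04, -0.48, 0.0]}, {"dp": [0.53, 0.46, 0.39], "turn": [0.06, -0.69, 0.0]}, {"dp": [0.7, 0.48, 0.51], "turn": [0.08, -0.89, 0]}, {"dp": [0.87, 0.46, 0.63], "turn": [0.1, -1.1, 0.0]}, {"dp": [1.03, 0.4, 0.74], "turn": [0.12, -1.29, 0.0]}, {"dp": [1.19, 0.31, 0.84], "turn": [0.14, -1.47, 0.0]}, {"dp": [1.32, 0.18, 0.92], "turn": [0.15, -1.61, 0.0]}, {"dp": [1.42, 0.02, 0.99], "turn": [0.16, -1.72, 0.0]}]'

```text
time_s: 11.92
tcp_pos: [0.5509, 0.0413, 0.1701]
eef_rot: [[-0.837, -0.09, 0.54], [-0.073, 0.996, 0.052], [-0.543, 0.004, -0.84]]
ft_force: [0.2, 3.0, 1.8]
width: 0.0166
grasp_force: 30.8
```

```bash
python3 - <<'E'
from h import *
grip()
E
```

```text
t 11.92 clock 333.0 r 0.0399 z 0.0412 tilt 2.1 F [0.2 3.  1.8] w 0.0166 g 30.8 j [ 0.46 -0.16 -0.59  2.24 -0.14  0.47  1.62]
```

apply_moves --moves '[{"dp": [0.08, -0.18, 0.04], "turn": [0.01, -0.07, 0]}, {"dp": [0.12, -0.37, 0.06], "turn": [0.01, -0.1, 0]}, {"dp": [0.12, -0.57, 0.05], "turn": [0.01, -0.09, 0]}, {"dp": [0.09, -0.77, 0.02], "turn": [0.0, -0.03, 0]}, {"dp": [0.03, -0.95, -0.04], "turn": [-0.01, 0.07, 0]}, {"dp": [-0.07, -1.11, -0.12], "turn": [-0.02, 0.2, 0]}, {"dp": [-0.19, -1.24, -0.21], "turn": [-0.03, 0.37, 0]}, {"dp": [-0.33, -1.35, -0.32], "turn": [-0.05, 0.55, 0.0]}, {"dp": [-0.5, -1.41, -0.44], "turn": [-0.07, 0.76, 0]}, {"dp": [-0.67, -1.43, -0.55], "turn": [-0.09, 0.96, 0]}]'

```text
time_s: 12.75
tcp_pos: [0.524, -0.0162, 0.1476]
eef_rot: [[-0.888, -0.089, 0.452], [-0.077, 0.996, 0.044], [-0.454, 0.004, -0.891]]
ft_force: [9.4, 9.3, -4.4]
width: 0.0163
grasp_force: 29.9
```

```bash
python3 - <<'E'
from h import *
grip()
E
```

```text
t 12.75 clock 92.7 r 0.0367 z 0.0411 tilt 8.0 F [ 9.4  9.3 -4.4] w 0.0163 g 29.9 j [ 0.47 -0.14 -0.47  2.24 -0.2   0.56  1.8 ]
```

apply_moves --moves '[{"dp": [-0.17, 0.02, -0.12], "turn": [-0.02, 0.21, 0.0]}, {"dp": [-0.34, 0.08, -0.23], "turn": [-0.04, 0.4, 0.0]}, {"dp": [-0.49, 0.18, -0.33], "turn": [-0.05, 0.57, 0]}, {"dp": [-0.62, 0.31, -0.41], "turn": [-0.07, 0.72, 0]}, {"dp": [-0.73, 0.47, -0.47], "turn": [-0.08, 0.83, 0]}, {"dp": [-0.8, 0.65, -0.51], "turn": [-0.08, 0.9, 0]}, {"dp": [-0.85, 0.84, -0.53], "turn": [-0.09, 0.93, 0]}, {"dp": [-0.85, 1.04, -0.52], "turn": [-0.08, 0.91, 0]}, {"dp": [-0.82, 1.23, -0.49], "turn": [-0.08, 0.85, 0]}, {"dp": [-0.76, 1.42, -0.43], "turn": [-0.07, 0.76, 0]}]'

```text
time_s: 13.58
tcp_pos: [0.4928, 0.0383, 0.13]
eef_rot: [[-0.921, -0.086, 0.379], [-0.079, 0.996, 0.034], [-0.381, 0.002, -0.925]]
ft_force: [2.5, -4.1, -1.0]
width: 0.0169
grasp_force: 30.3
```

```bash
python3 - <<'E'
from h import *
grip()
E
```

```text
t 13.58 clock 212.9 r 0.0377 z 0.0413 tilt 12.6 F [ 2.5 -4.1 -1. ] w 0.0169 g 30.3 j [ 0.44 -0.15 -0.59  2.25 -0.1   0.63  1.57]
```

apply_moves --moves '[{"dp": [0.1, 0.16, 0.08], "turn": [0.01, -0.13, 0]}, {"dp": [0.22, 0.3, 0.17], "turn": [0.03, -0.3, 0.0]}, {"dp": [0.37, 0.4, 0.28], "turn": [0.04, -0.48, 0.0]}, {"dp": [0.53, 0.46, 0.39], "turn": [0.06, -0.69, 0.0]}, {"dp": [0.7, 0.48, 0.51], "turn": [0.08, -0.89, 0]}, {"dp": [0.87, 0.46, 0.63], "turn": [0.1, -1.1, 0.0]}, {"dp": [1.03, 0.4, 0.74], "turn": [0.12, -1.29, 0.0]}, {"dp": [1.19, 0.31, 0.84], "turn": [0.14, -1.47, 0.0]}, {"dp": [1.32, 0.18, 0.92], "turn": [0.15, -1.61, 0.0]}, {"dp": [1.42, 0.02, 0.99], "turn": [0.16, -1.72, 0.0]}]'

```text
time_s: 14.42
tcp_pos: [0.5503, 0.0417, 0.1703]
eef_rot: [[-0.837, -0.09, 0.54], [-0.074, 0.996, 0.052], [-0.543, 0.004, -0.84]]
ft_force: [-1.7, 4.8, -2.0]
width: 0.0162
grasp_force: 30.4
```

apply_moves --moves '[{"dp": [0.08, -0.18, 0.04], "turn": [0.01, -0.07, 0]}, {"dp": [0.12, -0.37, 0.06], "turn": [0.01, -0.1, 0]}, {"dp": [0.12, -0.57, 0.05], "turn": [0.01, -0.09, 0]}, {"dp": [0.09, -0.77, 0.02], "turn": [0.0, -0.03, 0]}, {"dp": [0.03, -0.95, -0.04], "turn": [-0.01, 0.07, 0]}, {"dp": [-0.07, -1.11, -0.12], "turn": [-0.02, 0.2, 0]}, {"dp": [-0.19, -1.24, -0.21], "turn": [-0.03, 0.37, 0]}, {"dp": [-0.33, -1.35, -0.32], "turn": [-0.05, 0.55, 0.0]}, {"dp": [-0.5, -1.41, -0.44], "turn": [-0.07, 0.76, 0]}, {"dp": [-0.67, -1.43, -0.55], "turn": [-0.09, 0.96, 0]}]'

```text
time_s: 15.25
tcp_pos: [0.5252, -0.0158, 0.1495]
eef_rot: [[-0.886, -0.089, 0.456], [-0.078, 0.996, 0.044], [-0.458, 0.003, -0.889]]
ft_force: [9.3, 6.4, -4.0]
width: 0.0166
grasp_force: 29.5
```

apply_moves --moves '[{"dp": [-0.17, 0.02, -0.12], "turn": [-0.02, 0.21, 0.0]}, {"dp": [-0.34, 0.08, -0.23], "turn": [-0.04, 0.4, 0.0]}, {"dp": [-0.49, 0.18, -0.33], "turn": [-0.05, 0.57, 0]}, {"dp": [-0.62, 0.31, -0.41], "turn": [-0.07, 0.72, 0]}, {"dp": [-0.73, 0.47, -0.47], "turn": [-0.08, 0.83, 0]}, {"dp": [-0.8, 0.65, -0.51], "turn": [-0.08, 0.9, 0]}, {"dp": [-0.85, 0.84, -0.53], "turn": [-0.09, 0.93, 0]}, {"dp": [-0.85, 1.04, -0.52], "turn": [-0.08, 0.91, 0]}, {"dp": [-0.83, 1.17, -0.5], "turn": [-0.08, 0.85, 0]}, {"dp": [-0.78, 1.37, -0.45], "turn": [-0.07, 0.76, 0]}]'

```text
time_s: 16.08
tcp_pos: [0.4924, 0.0374, 0.1303]
eef_rot: [[-0.92, -0.087, 0.381], [-0.079, 0.996, 0.035], [-0.383, 0.002, -0.924]]
ft_force: [2.0, -6.8, -0.7]
width: 0.0162
grasp_force: 30.0
```

```bash
python3 - <<'E'
from h import *
grip()
m=camera_model("wrist"); im=capture("wrist"); cv2.imwrite("pics/w4.png",im[:,:,::-1])
E
```

```text
t 16.08 clock 211.6 r 0.0375 z 0.0418 tilt 12.5 F [ 2.  -6.8 -0.7] w 0.0162 g 30.0 j [ 0.42 -0.15 -0.56  2.25 -0.1   0.62  1.57]
```

View pics/w4.png

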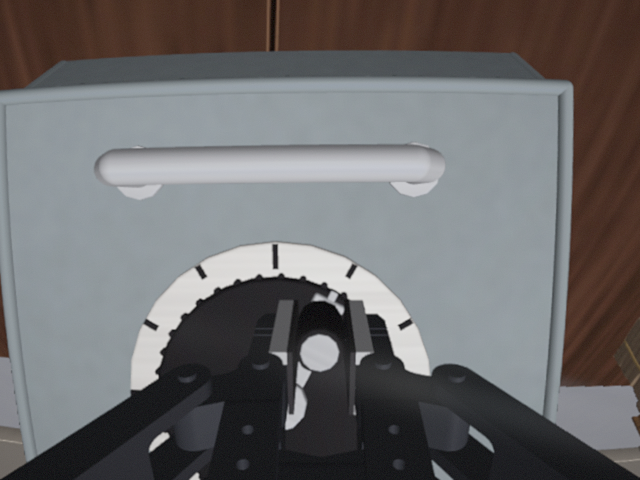

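The wrist view shows the six mark at (275,255), seven at (350,270), the outer crank end at (328,298), and the sleeve top at (319,352). I'll compare these with projections.

```bash
python3 - <<'E'
from h import *
m=camera_model("wrist"); R,t=pose(YAW,T0)
f=lambda a,r,z,dx=0,dy=0:R@lid(-.144+dx+r*np.cos(np.radians(a)),dy-r*np.sin(np.radians(a)),z)+t
for d in((0,0),(.0015,.0015)):
  print(d,"marks6,7,8 r60",proj(m,[f(a,.06,.008,*d) for a in(180,210,240)]).round(0).tolist(),"handle",proj(m,[R@lid(-.236+d[0],y+d[1],.04)+t for y in(.048,-.048)]).round(0).tolist())
  for a in(200,205,210,215): print(a,"sleeve top,crank end r44",proj(m,[f(a,.038,.0495,*d),f(a,.045,.018,*d)]).round(0).tolist())
arc(210,-12); arc(90,-12); arc(-30,-12)
E
```

```text
(0, 0) marks6,7,8 r60 [[271.0, 248.0], [346.0, 267.0], [399.0, 320.0]] handle [[407.0, 160.0], [114.0, 163.0]]
200 sleeve top,crank end r44 [[299.0, 340.0], [309.0, 297.0]]
205 sleeve top,crank end r44 [[308.0, 344.0], [318.0, 300.0]]
210 sleeve top,crank end r44 [[318.0, 349.0], [327.0, 305.0]]
215 sleeve top,crank end r44 [[327.0, 354.0], [336.0, 310.0]]
(0.0015, 0.0015) marks6,7,8 r60 [[275.0, 251.0], [349.0, 271.0], [402.0, 323.0]] handle [[412.0, 165.0], [118.0, 168.0]]
200 sleeve top,crank end r44 [[303.0, 345.0], [313.0, 301.0]]
205 sleeve top,crank end r44 [[313.0, 349.0], [322.0, 304.0]]
210 sleeve top,crank end r44 [[323.0, 354.0], [331.0, 309.0]]
215 sleeve top,crank end r44 [[332.0, 359.0], [340.0, 314.0]]
210 -> 90 [{"dp": [-0.05, -0.19, -0.05], "turn": [-0.01, 0.08, 0.0]}, {"dp": [-0.07, -0.38, -0.07], "turn": [-0.01, 0.13, -0.0]}, {"dp": [-0.05, -0.58, -0.07], "turn": [-0.01, 0.13, -0.0]}, {"dp": [0.0, -0.77, -0.05], "turn": [-0.01, 0.08, 0.0]}, {"dp": [0.09, -0.95, 0.0], "turn": [0.0, 0.0, 0.0]}, {"dp": [0.2, -1.1, 0.07], "turn": [0.01, -0.12, 0.0]}, {"dp": [0.34, -1.
[... 675 characters left out ...]
": [0.66, 1.31, 0.54], "turn": [0.09, -0.95, -0.0]}, {"dp": [0.58, 1.48, 0.5], "turn": [0.08, -0.86, 0.0]}]
-30 -> -150 [{"dp": [-0.11, 0.15, -0.07], "turn": [-0.01, 0.12, 0.0]}, {"dp": [-0.25, 0.27, -0.16], "turn": [-0.03, 0.28, 0.0]}, {"dp": [-0.41, 0.36, -0.26], "turn": [-0.04, 0.46, -0.0]}, {"dp": [-0.58, 0.4, -0.38], "turn": [-0.06, 0.66, -0.0]}, {"dp": [-0.75, 0.41, -0.5], "turn": [-0.08, 0.86, -0.0]}, {"dp": [-0.92, 0.37, -0.61], "turn": [-0.1, 1.07, 0.0]}, {"dp": [-1.08, 0.3, -0.73], "turn": [-0.12, 1.27, 0.0]}, {"dp": [-1.21, 0.18, -0.83], "turn": [-0.13, 1.45, 0.0]}, {"dp": [-1.33, 0.04, -0.92], "turn": [-0.15, 1.6, -0.0]}, {"dp": [-1.42, -0.13, -0.99], "turn": [-0.16, 1.72, 0.0]}]
```

apply_moves --moves '[{"dp": [-0.05, -0.19, -0.05], "turn": [-0.01, 0.08, 0.0]}, {"dp": [-0.07, -0.38, -0.07], "turn": [-0.01, 0.13, 0]}, {"dp": [-0.05, -0.58, -0.07], "turn": [-0.01, 0.13, 0]}, {"dp": [0.0, -0.77, -0.05], "turn": [-0.01, 0.08, 0.0]}, {"dp": [0.09, -0.95, 0.0], "turn": [0.0, 0.0, 0.0]}, {"dp": [0.2, -1.1, 0.07], "turn": [0.01, -0.12, 0.0]}, {"dp": [0.34, -1.22, 0.16], "turn": [0.03, -0.28, 0.0]}, {"dp": [0.5, -1.3, 0.26], "turn": [0.04, -0.46, 0.0]}, {"dp": [0.67, -1.35, 0.37], "turn": [0.06, -0.66, 0.0]}, {"dp": [0.84, -1.35, 0.49], "turn": [0.08, -0.86, 0]}]'

```text
time_s: 16.97
tcp_pos: [0.5253, -0.0161, 0.1492]
eef_rot: [[-0.883, -0.088, 0.461], [-0.076, 0.996, 0.044], [-0.463, 0.004, -0.886]]
ft_force: [-2.3, 5.0, -1.3]
width: 0.0163
grasp_force: 30.3
```

apply_moves --moves '[{"dp": [0.17, 0.04, 0.12], "turn": [0.02, -0.21, 0]}, {"dp": [0.32, 0.11, 0.23], "turn": [0.04, -0.41, 0]}, {"dp": [0.46, 0.22, 0.34], "turn": [0.05, -0.59, 0.0]}, {"dp": [0.58, 0.37, 0.43], "turn": [0.07, -0.74, 0.0]}, {"dp": [0.66, 0.54, 0.5], "turn": [0.08, -0.86, 0.0]}, {"dp": [0.72, 0.73, 0.54], "turn": [0.09, -0.95, 0]}, {"dp": [0.73, 0.92, 0.57], "turn": [0.09, -0.99, 0.0]}, {"dp": [0.72, 1.12, 0.57], "turn": [0.09, -0.99, 0.0]}, {"dp": [0.66, 1.31, 0.54], "turn": [0.09, -0.95, 0]}, {"dp": [0.58, 1.48, 0.5], "turn": [0.08, -0.86, 0.0]}]'

```text
time_s: 17.8
tcp_pos: [0.5493, 0.0434, 0.1703]
eef_rot: [[-0.836, -0.088, 0.541], [-0.072, 0.996, 0.05], [-0.543, 0.003, -0.84]]
ft_force: [1.3, -3.6, -4.2]
width: 0.0166
grasp_force: 30.1
```

apply_moves --moves '[{"dp": [-0.11, 0.15, -0.07], "turn": [-0.01, 0.12, 0.0]}, {"dp": [-0.25, 0.27, -0.16], "turn": [-0.03, 0.28, 0.0]}, {"dp": [-0.41, 0.36, -0.26], "turn": [-0.04, 0.46, 0]}, {"dp": [-0.58, 0.4, -0.38], "turn": [-0.06, 0.66, 0]}, {"dp": [-0.75, 0.41, -0.5], "turn": [-0.08, 0.86, 0]}, {"dp": [-0.92, 0.37, -0.61], "turn": [-0.1, 1.07, 0.0]}, {"dp": [-1.08, 0.3, -0.73], "turn": [-0.12, 1.27, 0.0]}, {"dp": [-1.21, 0.18, -0.83], "turn": [-0.13, 1.45, 0.0]}, {"dp": [-1.33, 0.04, -0.92], "turn": [-0.15, 1.6, 0]}, {"dp": [-1.42, -0.13, -0.99], "turn": [-0.16, 1.72, 0.0]}]'

```text
time_s: 18.63
tcp_pos: [0.4922, 0.0376, 0.1304]
eef_rot: [[-0.921, -0.088, 0.38], [-0.08, 0.996, 0.036], [-0.382, 0.003, -0.924]]
ft_force: [2.8, 2.8, 2.5]
width: 0.0165
grasp_force: 30.2
```

```bash
sed -i 's/T0=5.27.*/T0=5.27,[.546,.024,.0014]/' h.py; python3 - <<'E'
from h import *
grip()
E
```

```text
t 18.63 clock 208.8 r 0.0383 z 0.042 tilt 12.6 F [2.8 2.8 2.5] w 0.0165 g 30.2 j [ 0.44 -0.15 -0.58  2.25 -0.11  0.63  1.58]
```

apply_moves --moves '[{"dp": [-0.05, -0.19, -0.05], "turn": [-0.01, 0.08, 0.0]}, {"dp": [-0.07, -0.38, -0.07], "turn": [-0.01, 0.13, 0]}, {"dp": [-0.05, -0.58, -0.07], "turn": [-0.01, 0.13, 0]}, {"dp": [0.0, -0.77, -0.05], "turn": [-0.01, 0.08, 0.0]}, {"dp": [0.09, -0.95, 0.0], "turn": [0.0, 0.0, 0.0]}, {"dp": [0.2, -1.1, 0.07], "turn": [0.01, -0.12, 0.0]}, {"dp": [0.34, -1.22, 0.16], "turn": [0.03, -0.28, 0.0]}, {"dp": [0.5, -1.3, 0.26], "turn": [0.04, -0.46, 0.0]}, {"dp": [0.65, -1.34, 0.36], "turn": [0.06, -0.66, 0.0]}, {"dp": [0.77, -1.36, 0.44], "turn": [0.08, -0.8, 0]}]'

```text
time_s: 19.47
tcp_pos: [0.5206, -0.0163, 0.1455]
eef_rot: [[-0.888, -0.089, 0.451], [-0.077, 0.996, 0.045], [-0.453, 0.005, -0.891]]
ft_force: [-3.6, 7.3, 0.5]
width: 0.0161
grasp_force: 30.9
```

```bash
python3 - <<'E'
from h import *
grip()
for b in(86,88,90,92,94,96): print(b,((tcp(b)[0]-np.array(get_state()["tcp_pos"]))/.04).round(2))
m=camera_model("wrist"); im=capture("wrist"); cv2.imwrite("pics/w5.png",im[:,:,::-1])
R,t=pose(YAW,T0)
f=lambda a,r,z,dx=0,dy=0:R@lid(-.144+dx+r*np.cos(np.radians(a)),dy-r*np.sin(np.radians(a)),z)+t
print("marks r60",proj(m,[f(a,.06,.008) for a in(60,90,120,150,180,210,240)]).round(0).tolist())
for a in(85,90,95): print(a,"sleeve top,crank end",proj(m,[f(a,.038,.0495),f(a,.045,.018)]).round(0).tolist())
E
```

```text
t 19.47 clock 100.9 r 0.0385 z 0.0413 tilt 8.0 F [-3.6  7.3  0.5] w 0.0161 g 30.9 j [ 0.47 -0.14 -0.46  2.25 -0.2   0.56  1.8 ]
86 [0.24 0.02 0.15]
88 [0.21 0.01 0.13]
90 [0.18 0.01 0.11]
92 [0.15 0.01 0.09]
94 [0.13 0.01 0.07]
96 [0.1  0.01 0.05]
marks r60 [[291.0, 395.0], [270.0, 330.0], [288.0, 258.0], [344.0, 202.0], [421.0, 181.0], [495.0, 202.0], [543.0, 256.0]]
85 sleeve top,crank end [[325.0, 388.0], [306.0, 349.0]]
90 sleeve top,crank end [[325.0, 379.0], [306.0, 339.0]]
95 sleeve top,crank end [[325.0, 369.0], [306.0, 330.0]]
```

View pics/w5.png

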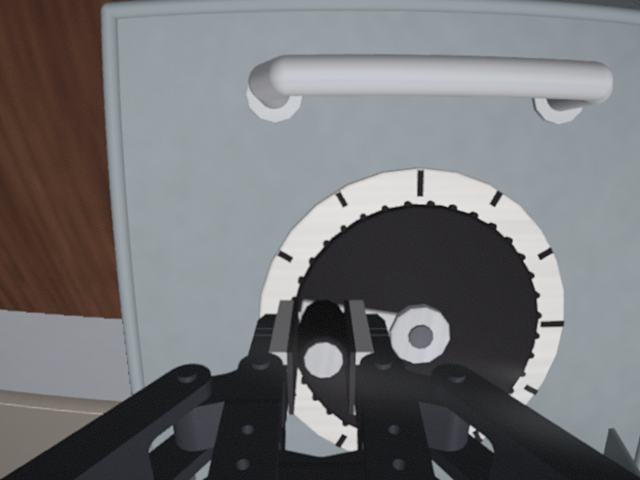

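The sleeve top is at (323,360), which is clock 100°. It needs about 10° more anticlockwise.

apply_moves --moves '[{"dp": [0.04, 0, 0.02], "turn": [0, -0.05, 0]}, {"dp": [0.08, 0, 0.05], "turn": [0, -0.1, 0]}, {"dp": [0.12, 0, 0.07], "turn": [0, -0.13, 0]}, {"dp": [0.16, 0.01, 0.1], "turn": [0, -0.16, 0]}, {"dp": [0.18, 0.01, 0.11], "turn": [0, -0.17, 0]}, {"dp": [0.18, 0.01, 0.11], "turn": [0, -0.17, 0]}, {"dp": [0.18, 0.01, 0.11], "turn": [0, -0.17, 0]}, {"dp": [0.18, 0.01, 0.11], "turn": [0, -0.17, 0]}, {"dp": [0.18, 0.01, 0.11], "turn": [0, -0.17, 0]}, {"dp": [0.18, 0.01, 0.11], "turn": [0, -0.17, 0]}]'

```text
time_s: 20.35
tcp_pos: [0.5272, -0.0161, 0.1498]
eef_rot: [[-0.881, -0.088, 0.466], [-0.077, 0.996, 0.044], [-0.468, 0.003, -0.884]]
ft_force: [-8.2, 3.9, 4.8]
width: 0.0165
grasp_force: 31.7
```

```bash
python3 - <<'E'
from h import *
grip()
for b in(88,90): print(b,((tcp(b)[0]-np.array(get_state()["tcp_pos"]))/.04).round(2))
for a in range(90,420,45): arc(a,4.5)
E
```

```text
t 20.35 clock 89.6 r 0.0383 z 0.041 tilt 7.1 F [-8.2  3.9  4.8] w 0.0165 g 31.7 j [ 0.47 -0.14 -0.46  2.24 -0.2   0.55  1.8 ]
88 [0.05 0.01 0.03]
90 [0.02 0.01 0.01]
90 -> 135.0 [{"dp": [-0.06, -0.0, -0.04], "turn": [-0.01, 0.08, 0.0]}, {"dp": [-0.13, -0.0, -0.09], "turn": [-0.01, 0.16, 0.0]}, {"dp": [-0.19, 0.01, -0.13], "turn": [-0.02, 0.23, -0.0]}, {"dp": [-0.26, 0.02, -0.18], "turn": [-0.03, 0.31, 0.0]}, {"dp": [-0.32, 0.04, -0.22], "turn": [-0.04, 0.38, 0.0]}, {"dp": [-0.38, 0.07, -0.26], "turn": [-0.04, 0.45, 0.0]}, {"dp": [-0.44, 0.1, -0.3], "turn": [-0.05, 0.52, 0.0]}, {"dp": [-0.5, 0.14, -0.33], "turn": [-0.05, 0.59, 0.0]}, {"dp": [-0.55, 0.18, -0.37], "turn": [-0.06, 0.65, 0.0]}, {"dp": [-0.6, 0.22, -0.4], "turn": [-0.06, 0.7, -0.0]}]
135 -> 180.0 [{"dp": [-0.05, 0.05, -0.03], "turn": [-0.0, 0.05, 0.0]}, {"dp": [-0.09, 0.11, -0.06], "turn": [-0.01, 0.1, 0.0]}, {"dp": [-0.14, 0.16, -0.08], "turn": [-0.01, 0.14, 0.0]}, {"dp": [-0.17, 0.23, -0.1], "turn": [-0.02, 0.18, 0.0]}, {"dp": [-0.21, 0.29, -0.12], "turn": [-0.02, 0.22, 0.0]}, {"dp": [-0.23, 0.36, -0.14], "turn": [-0.02,
[... 3054 characters left out ...]
, "turn": [-0.02, 0.24, -0.0]}, {"dp": [-0.18, -0.69, -0.17], "turn": [-0.03, 0.29, 0.0]}]
405 -> 450.0 [{"dp": [-0.04, -0.05, -0.03], "turn": [-0.01, 0.06, -0.0]}, {"dp": [-0.09, -0.11, -0.07], "turn": [-0.01, 0.12, -0.0]}, {"dp": [-0.14, -0.15, -0.11], "turn": [-0.02, 0.18, -0.0]}, {"dp": [-0.19, -0.19, -0.15], "turn": [-0.02, 0.25, -0.0]}, {"dp": [-0.25, -0.23, -0.19], "turn": [-0.03, 0.32, -0.0]}, {"dp": [-0.3, -0.26, -0.23], "turn": [-0.04, 0.4, -0.0]}, {"dp": [-0.36, -0.29, -0.27], "turn": [-0.04, 0.47, -0.0]}, {"dp": [-0.42, -0.31, -0.32], "turn": [-0.05, 0.55, -0.0]}, {"dp": [-0.49, -0.32, -0.36], "turn": [-0.06, 0.63, -0.0]}, {"dp": [-0.55, -0.33, -0.4], "turn": [-0.06, 0.7, -0.0]}]
```

apply_moves --moves '[{"dp": [-0.06, 0, -0.04], "turn": [-0.01, 0.08, 0.0]}, {"dp": [-0.13, 0, -0.09], "turn": [-0.01, 0.16, 0.0]}, {"dp": [-0.19, 0.01, -0.13], "turn": [-0.02, 0.23, 0]}, {"dp": [-0.26, 0.02, -0.18], "turn": [-0.03, 0.31, 0.0]}, {"dp": [-0.32, 0.04, -0.22], "turn": [-0.04, 0.38, 0.0]}, {"dp": [-0.38, 0.07, -0.26], "turn": [-0.04, 0.45, 0.0]}, {"dp": [-0.44, 0.1, -0.3], "turn": [-0.05, 0.52, 0.0]}, {"dp": [-0.5, 0.14, -0.33], "turn": [-0.05, 0.59, 0.0]}, {"dp": [-0.55, 0.18, -0.37], "turn": [-0.06, 0.65, 0.0]}, {"dp": [-0.6, 0.22, -0.4], "turn": [-0.06, 0.7, 0]}]'

```text
time_s: 21.18
tcp_pos: [0.5051, -0.0089, 0.1355]
eef_rot: [[-0.911, -0.086, 0.404], [-0.078, 0.996, 0.036], [-0.406, 0.002, -0.914]]
ft_force: [-2.4, -3.5, 5.4]
width: 0.0167
grasp_force: 31.2
```

apply_moves --moves '[{"dp": [-0.05, 0.05, -0.03], "turn": [0, 0.05, 0.0]}, {"dp": [-0.09, 0.11, -0.06], "turn": [-0.01, 0.1, 0.0]}, {"dp": [-0.14, 0.16, -0.08], "turn": [-0.01, 0.14, 0.0]}, {"dp": [-0.17, 0.23, -0.1], "turn": [-0.02, 0.18, 0.0]}, {"dp": [-0.21, 0.29, -0.12], "turn": [-0.02, 0.22, 0.0]}, {"dp": [-0.23, 0.36, -0.14], "turn": [-0.02, 0.24, 0.0]}, {"dp": [-0.26, 0.43, -0.15], "turn": [-0.02, 0.26, 0.0]}, {"dp": [-0.28, 0.5, -0.16], "turn": [-0.03, 0.28, 0.0]}, {"dp": [-0.29, 0.57, -0.16], "turn": [-0.03, 0.29, 0.0]}, {"dp": [-0.3, 0.65, -0.17], "turn": [-0.03, 0.29, 0.0]}]'

```text
time_s: 22.02
tcp_pos: [0.4913, 0.0171, 0.1273]
eef_rot: [[-0.924, -0.086, 0.372], [-0.079, 0.996, 0.033], [-0.374, 0.001, -0.928]]
ft_force: [-6.8, -4.3, 3.8]
width: 0.0163
grasp_force: 31.3
```

```bash
python3 - <<'E'
from h import *
grip()
E
```

```text
t 22.02 clock 177.1 r 0.0376 z 0.041 tilt 13.1 F [-6.8 -4.3  3.8] w 0.0163 g 31.3 j [ 0.46 -0.14 -0.55  2.25 -0.12  0.63  1.64]
```

apply_moves --moves '[{"dp": [0, 0.07, 0.0], "turn": [0.0, 0, 0]}, {"dp": [0, 0.15, 0.01], "turn": [0.0, -0.01, 0]}, {"dp": [0.0, 0.22, 0.02], "turn": [0.0, -0.03, 0]}, {"dp": [0.01, 0.3, 0.03], "turn": [0.0, -0.05, 0]}, {"dp": [0.03, 0.37, 0.04], "turn": [0.01, -0.08, 0.0]}, {"dp": [0.05, 0.44, 0.06], "turn": [0.01, -0.11, 0.0]}, {"dp": [0.08, 0.51, 0.08], "turn": [0.01, -0.15, 0.0]}, {"dp": [0.11, 0.57, 0.11], "turn": [0.02, -0.19, 0.0]}, {"dp": [0.14, 0.63, 0.14], "turn": [0.02, -0.24, 0]}, {"dp": [0.18, 0.69, 0.17], "turn": [0.03, -0.29, 0]}]'

```text
time_s: 22.85
tcp_pos: [0.4972, 0.0457, 0.1327]
eef_rot: [[-0.913, -0.087, 0.397], [-0.079, 0.996, 0.037], [-0.399, 0.002, -0.917]]
ft_force: [-10.1, 1.9, 2.3]
width: 0.0163
grasp_force: 31.3
```

apply_moves --moves '[{"dp": [0.04, 0.05, 0.03], "turn": [0.01, -0.06, 0.0]}, {"dp": [0.09, 0.11, 0.07], "turn": [0.01, -0.12, 0.0]}, {"dp": [0.14, 0.15, 0.1], "turn": [0.02, -0.18, 0.0]}, {"dp": [0.19, 0.19, 0.14], "turn": [0.02, -0.25, 0.0]}, {"dp": [0.25, 0.23, 0.18], "turn": [0.03, -0.32, 0.0]}, {"dp": [0.3, 0.26, 0.23], "turn": [0.04, -0.4, 0.0]}, {"dp": [0.36, 0.29, 0.27], "turn": [0.04, -0.47, 0]}, {"dp": [0.43, 0.31, 0.31], "turn": [0.05, -0.55, 0.0]}, {"dp": [0.49, 0.32, 0.36], "turn": [0.06, -0.63, 0.0]}, {"dp": [0.55, 0.33, 0.4], "turn": [0.06, -0.7, 0.0]}]'

```text
time_s: 23.68
tcp_pos: [0.5209, 0.06, 0.15]
eef_rot: [[-0.88, -0.089, 0.467], [-0.077, 0.996, 0.044], [-0.469, 0.002, -0.883]]
ft_force: [-5.6, 5.5, 3.4]
width: 0.0168
grasp_force: 31.4
```

```bash
python3 - <<'E'
from h import *
grip();
for a in range(270,430,20): arc(a,2)
E
```

```text
t 23.68 clock 271.4 r 0.0381 z 0.0408 tilt 7.0 F [-5.6  5.5  3.4] w 0.0168 g 31.4 j [ 0.44 -0.16 -0.62  2.25 -0.08  0.54  1.52]
270 -> 290 [{"dp": [0.03, 0.0, 0.02], "turn": [0.0, -0.03, -0.0]}, {"dp": [0.06, 0.0, 0.04], "turn": [0.01, -0.07, 0.0]}, {"dp": [0.09, 0.0, 0.06], "turn": [0.01, -0.1, 0.0]}, {"dp": [0.11, 0.0, 0.08], "turn": [0.01, -0.14, 0.0]}, {"dp": [0.14, -0.0, 0.1], "turn": [0.02, -0.17, -0.0]}, {"dp": [0.17, -0.01, 0.12], "turn": [0.02, -0.21, -0.0]}, {"dp": [0.2, -0.01, 0.14], "turn": [0.02, -0.24, 0.0]}, {"dp": [0.23, -0.02, 0.16], "turn": [0.03, -0.27, -0.0]}, {"dp": [0.26, -0.02, 0.18], "turn": [0.03, -0.31, 0.0]}, {"dp": [0.28, -0.03, 0.2], "turn": [0.03, -0.34, 0.0]}]
290 -> 310 [{"dp": [0.03, -0.01, 0.02], "turn": [0.0, -0.03, -0.0]}, {"dp": [0.06, -0.02, 0.04], "turn": [0.01, -0.06, -0.0]}, {"dp": [0.08, -0.03, 0.06], "turn": [0.01, -0.1, -0.0]}, {"dp": [0.11, -0.04, 0.07], "turn": [0.01, -0.13, -0.0]}, {"dp": [0.14, -0.06, 0.09], "turn": [0.01, -0.16, 0.0]}, {"dp": [0.16, -0.07, 0.11], "turn": [0.02, -0.19, -0.0]}, {"dp": [0.19, -0.09, 0.12], "turn": [0.02, 
[... 3017 characters left out ...]
, -0.11], "turn": [-0.02, 0.2, 0.0]}, {"dp": [-0.16, -0.27, -0.13], "turn": [-0.02, 0.22, 0.0]}]
410 -> 430 [{"dp": [-0.02, -0.02, -0.02], "turn": [-0.0, 0.03, 0.0]}, {"dp": [-0.04, -0.04, -0.03], "turn": [-0.01, 0.05, -0.0]}, {"dp": [-0.06, -0.07, -0.05], "turn": [-0.01, 0.08, -0.0]}, {"dp": [-0.08, -0.09, -0.06], "turn": [-0.01, 0.11, -0.0]}, {"dp": [-0.11, -0.11, -0.08], "turn": [-0.01, 0.14, -0.0]}, {"dp": [-0.13, -0.12, -0.1], "turn": [-0.02, 0.17, -0.0]}, {"dp": [-0.16, -0.14, -0.12], "turn": [-0.02, 0.2, 0.0]}, {"dp": [-0.18, -0.16, -0.14], "turn": [-0.02, 0.24, -0.0]}, {"dp": [-0.2, -0.17, -0.15], "turn": [-0.02, 0.27, -0.0]}, {"dp": [-0.23, -0.19, -0.17], "turn": [-0.03, 0.3, 0.0]}]
```

apply_moves --moves '[{"dp": [0.03, 0.0, 0.02], "turn": [0.0, -0.03, 0]}, {"dp": [0.06, 0.0, 0.04], "turn": [0.01, -0.07, 0.0]}, {"dp": [0.09, 0.0, 0.06], "turn": [0.01, -0.1, 0.0]}, {"dp": [0.11, 0.0, 0.08], "turn": [0.01, -0.14, 0.0]}, {"dp": [0.14, 0, 0.1], "turn": [0.02, -0.17, 0]}, {"dp": [0.17, -0.01, 0.12], "turn": [0.02, -0.21, 0]}, {"dp": [0.2, -0.01, 0.14], "turn": [0.02, -0.24, 0.0]}, {"dp": [0.23, -0.02, 0.16], "turn": [0.03, -0.27, 0]}, {"dp": [0.26, -0.02, 0.18], "turn": [0.03, -0.31, 0.0]}, {"dp": [0.28, -0.03, 0.2], "turn": [0.03, -0.34, 0.0]}]'

```text
time_s: 24.52
tcp_pos: [0.5325, 0.0581, 0.1582]
eef_rot: [[-0.862, -0.088, 0.498], [-0.075, 0.996, 0.046], [-0.501, 0.002, -0.866]]
ft_force: [-3.4, 2.4, 2.4]
width: 0.0167
grasp_force: 31.4
```

apply_moves --moves '[{"dp": [0.03, -0.01, 0.02], "turn": [0.0, -0.03, 0]}, {"dp": [0.06, -0.02, 0.04], "turn": [0.01, -0.06, 0]}, {"dp": [0.08, -0.03, 0.06], "turn": [0.01, -0.1, 0]}, {"dp": [0.11, -0.04, 0.07], "turn": [0.01, -0.13, 0]}, {"dp": [0.14, -0.06, 0.09], "turn": [0.01, -0.16, 0.0]}, {"dp": [0.16, -0.07, 0.11], "turn": [0.02, -0.19, 0]}, {"dp": [0.19, -0.09, 0.12], "turn": [0.02, -0.22, 0]}, {"dp": [0.21, -0.11, 0.14], "turn": [0.02, -0.24, 0]}, {"dp": [0.24, -0.12, 0.16], "turn": [0.03, -0.27, 0]}, {"dp": [0.26, -0.14, 0.17], "turn": [0.03, -0.3, 0.0]}]'

```text
time_s: 25.35
tcp_pos: [0.5415, 0.0538, 0.1636]
eef_rot: [[-0.848, -0.09, 0.523], [-0.075, 0.996, 0.05], [-0.525, 0.003, -0.851]]
ft_force: [-14.0, 7.6, -5.1]
width: 0.0166
grasp_force: 31.3
```

```bash
python3 - <<'E'
from h import *
grip()
E
```

```text
t 25.35 clock 308.5 r 0.0384 z 0.0406 tilt 3.3 F [-14.    7.6  -5.1] w 0.0166 g 31.3 j [ 0.44 -0.17 -0.6   2.25 -0.1   0.48  1.55]
```

apply_moves --moves '[{"dp": [0.01, -0.01, 0.01], "turn": [0, 0, 0]}, {"dp": [0.02, -0.02, 0.02], "turn": [0, 0, 0]}, {"dp": [0.03, -0.03, 0.02], "turn": [0, 0, 0]}, {"dp": [0.05, -0.04, 0.03], "turn": [0, 0, 0]}, {"dp": [0.05, -0.04, 0.03], "turn": [0, 0, 0]}, {"dp": [0.05, -0.04, 0.03], "turn": [0, 0, 0]}, {"dp": [0.05, -0.04, 0.03], "turn": [0, 0, 0]}, {"dp": [0.05, -0.04, 0.03], "turn": [0, 0, 0]}, {"dp": [0.05, -0.04, 0.03], "turn": [0, 0, 0]}, {"dp": [0.05, -0.04, 0.03], "turn": [0, 0, 0]}]'

```text
time_s: 26.18
tcp_pos: [0.5425, 0.0534, 0.1639]
eef_rot: [[-0.849, -0.092, 0.521], [-0.076, 0.996, 0.051], [-0.523, 0.004, -0.852]]
ft_force: [-16.9, 9.7, -5.9]
width: 0.0166
grasp_force: 31.6
```

```bash
python3 - <<'E'
from h import *
grip()
E
```

```text
t 26.18 clock 310.1 r 0.0386 z 0.0403 tilt 3.4 F [-16.9   9.7  -5.9] w 0.0166 g 31.6 j [ 0.44 -0.16 -0.6   2.24 -0.1   0.49  1.56]
```

apply_moves --moves '[{"dp": [-0.03, 0.03, -0.02], "turn": [0, 0, 0]}, {"dp": [-0.06, 0.06, -0.04], "turn": [0, 0, 0]}, {"dp": [-0.09, 0.09, -0.06], "turn": [0, 0, 0]}, {"dp": [-0.12, 0.12, -0.08], "turn": [0, 0, 0]}, {"dp": [-0.15, 0.14, -0.1], "turn": [0, 0, 0]}, {"dp": [-0.15, 0.14, -0.1], "turn": [0, 0, 0]}, {"dp": [-0.15, 0.14, -0.1], "turn": [0, 0, 0]}, {"dp": [-0.15, 0.14, -0.1], "turn": [0, 0, 0]}, {"dp": [-0.15, 0.14, -0.1], "turn": [0, 0, 0]}, {"dp": [-0.15, 0.14, -0.1], "turn": [0, 0, 0]}]'

```text
time_s: 27.02
tcp_pos: [0.54, 0.0555, 0.1631]
eef_rot: [[-0.845, -0.087, 0.528], [-0.072, 0.996, 0.048], [-0.53, 0.002, -0.848]]
ft_force: [-2.0, -5.4, -5.6]
width: 0.0167
grasp_force: 30.8
```

```bash
python3 - <<'E'
from h import *
grip()
E
```

```text
t 27.02 clock 305.0 r 0.039 z 0.041 tilt 3.0 F [-2.  -5.4 -5.6] w 0.0167 g 30.8 j [ 0.43 -0.17 -0.61  2.25 -0.1   0.47  1.54]
```

apply_moves --moves '[{"dp": [-0.03, 0.02, -0.02], "turn": [0, 0, 0]}, {"dp": [-0.06, 0.04, -0.04], "turn": [0, 0, 0]}, {"dp": [-0.09, 0.06, -0.06], "turn": [0, 0, 0]}, {"dp": [-0.12, 0.08, -0.08], "turn": [0, 0, 0]}, {"dp": [-0.12, 0.08, -0.08], "turn": [0, 0, 0]}, {"dp": [-0.12, 0.08, -0.08], "turn": [0, 0, 0]}, {"dp": [-0.12, 0.08, -0.08], "turn": [0, 0, 0]}, {"dp": [-0.12, 0.08, -0.08], "turn": [0, 0, 0]}, {"dp": [-0.12, 0.08, -0.08], "turn": [0, 0, 0]}, {"dp": [-0.12, 0.08, -0.08], "turn": [0, 0, 0]}]'

```text
time_s: 27.85
tcp_pos: [0.5355, 0.0582, 0.1602]
eef_rot: [[-0.845, -0.086, 0.529], [-0.072, 0.996, 0.047], [-0.531, 0.002, -0.848]]
ft_force: [-0.7, -7.6, -5.4]
width: 0.0167
grasp_force: 30.9
```

```bash
python3 - <<'E'
from h import *
grip()
E
```

```text
t 27.85 clock 296.2 r 0.039 z 0.041 tilt 2.9 F [-0.7 -7.6 -5.4] w 0.0167 g 30.9 j [ 0.43 -0.18 -0.61  2.27 -0.1   0.47  1.53]
```

```bash
python3 - <<'E'
from h import *
arc(295,2)
E
```

```text
295 -> 315 [{"dp": [0.03, -0.01, 0.02], "turn": [0.0, -0.03, -0.0]}, {"dp": [0.05, -0.03, 0.04], "turn": [0.01, -0.06, -0.0]}, {"dp": [0.08, -0.04, 0.05], "turn": [0.01, -0.09, -0.0]}, {"dp": [0.11, -0.05, 0.07], "turn": [0.01, -0.12, -0.0]}, {"dp": [0.13, -0.07, 0.09], "turn": [0.01, -0.15, -0.0]}, {"dp": [0.16, -0.09, 0.1], "turn": [0.02, -0.18, 0.0]}, {"dp": [0.18, -0.11, 0.12], "turn": [0.02, -0.21, 0.0]}, {"dp": [0.2, -0.13, 0.13], "turn": [0.02, -0.23, -0.0]}, {"dp": [0.23, -0.15, 0.15], "turn": [0.02, -0.26, -0.0]}, {"dp": [0.25, -0.17, 0.16], "turn": [0.03, -0.28, 0.0]}]
```

apply_moves --moves '[{"dp": [0.03, -0.01, 0.02], "turn": [0, 0, 0]}, {"dp": [0.05, -0.03, 0.04], "turn": [0, 0, 0]}, {"dp": [0.08, -0.04, 0.05], "turn": [0, 0, 0]}, {"dp": [0.11, -0.05, 0.07], "turn": [0, 0, 0]}, {"dp": [0.13, -0.07, 0.09], "turn": [0, 0, 0]}, {"dp": [0.16, -0.09, 0.1], "turn": [0, 0, 0]}, {"dp": [0.18, -0.11, 0.12], "turn": [0, 0, 0]}, {"dp": [0.2, -0.13, 0.13], "turn": [0, 0, 0]}, {"dp": [0.23, -0.15, 0.15], "turn": [0, 0, 0]}, {"dp": [0.25, -0.17, 0.16], "turn": [0, 0, 0]}]'

```text
time_s: 28.68
tcp_pos: [0.5425, 0.0539, 0.1637]
eef_rot: [[-0.848, -0.089, 0.522], [-0.074, 0.996, 0.05], [-0.524, 0.003, -0.851]]
ft_force: [-15.9, 5.9, -3.9]
width: 0.0163
grasp_force: 31.5
```

```bash
python3 - <<'E'
from h import *
grip();arc(315,1)
E
```

```text
t 28.68 clock 309.5 r 0.0389 z 0.0402 tilt 3.4 F [-15.9   5.9  -3.9] w 0.0163 g 31.5 j [ 0.44 -0.16 -0.6   2.24 -0.1   0.48  1.55]
315 -> 325 [{"dp": [0.01, -0.01, 0.01], "turn": [0.0, -0.01, -0.0]}, {"dp": [0.02, -0.02, 0.01], "turn": [0.0, -0.02, -0.0]}, {"dp": [0.03, -0.03, 0.02], "turn": [0.0, -0.04, -0.0]}, {"dp": [0.04, -0.04, 0.03], "turn": [0.0, -0.05, -0.0]}, {"dp": [0.05, -0.06, 0.03], "turn": [0.01, -0.06, -0.0]}, {"dp": [0.06, -0.07, 0.04], "turn": [0.01, -0.07, -0.0]}, {"dp": [0.07, -0.08, 0.05], "turn": [0.01, -0.08, -0.0]}, {"dp": [0.08, -0.09, 0.05], "turn": [0.01, -0.09, -0.0]}, {"dp": [0.09, -0.11, 0.06], "turn": [0.01, -0.1, -0.0]}, {"dp": [0.1, -0.12, 0.06], "turn": [0.01, -0.11, -0.0]}]
```

apply_moves --moves '[{"dp": [0, 0, 0], "turn": [0, 0, 0]}, {"dp": [0, 0, 0], "turn": [0, 0, 0]}, {"dp": [-0.03, 0, 0.04], "turn": [0, 0, 0]}, {"dp": [-0.06, 0, 0.08], "turn": [0, 0, 0]}, {"dp": [-0.09, -0.01, 0.12], "turn": [0, 0, 0]}, {"dp": [-0.12, -0.01, 0.16], "turn": [0, 0, 0]}, {"dp": [-0.15, -0.01, 0.2], "turn": [0, 0, 0]}, {"dp": [-0.15, -0.01, 0.2], "turn": [0, 0, 0]}, {"dp": [-0.15, -0.01, 0.2], "turn": [0, 0, 0]}, {"dp": [-0.15, -0.01, 0.2], "turn": [0, 0, 0]}]' --grip_force 60

```text
time_s: 29.52
tcp_pos: [0.5379, 0.0536, 0.1729]
eef_rot: [[-0.846, -0.089, 0.525], [-0.074, 0.996, 0.05], [-0.527, 0.003, -0.85]]
ft_force: [-3.0, 5.9, -15.5]
width: 0.0161
grasp_force: 59.1
```

```bash
python3 - <<'E'
from h import *
grip()
m=camera_model("wrist"); im=capture("wrist"); cv2.imwrite("pics/w6.png",im[:,:,::-1])
R,t=pose(YAW,T0);print("handle ends,lid corner,desk front corners",proj(m,[R@q+t for q in(lid(-.236,.048,.04),lid(-.236,-.048,.04),lid(-.269,.12,.005),lid(-.269,-.12,.005))]).round(0).tolist())
E
```

```text
t 29.52 clock 311.0 r 0.0399 z 0.0503 tilt 3.2 F [ -3.    5.9 -15.5] w 0.0161 g 59.1 j [ 0.43 -0.19 -0.58  2.25 -0.13  0.5   1.57]
handle ends,lid corner,desk front corners [[384.0, -35.0], [72.0, -22.0], [556.0, -79.0], [-37.0, -52.0]]
```

View pics/w6.png

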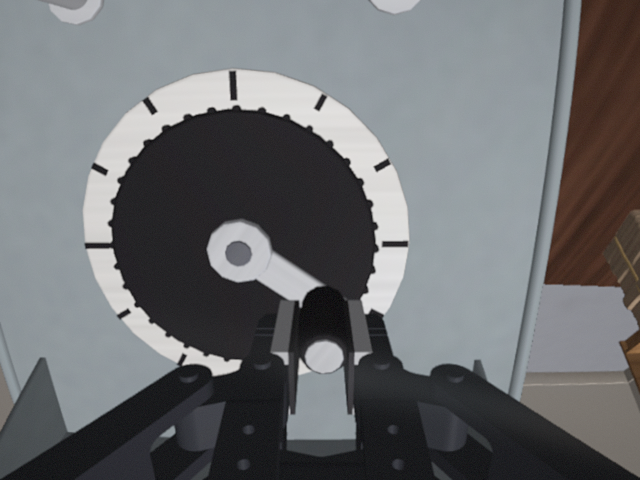

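The sleeve top sits in the fingers as before, (323,357), so the hand's 10 mm rise along the lid normal is the lid lifting. The bolt has been drawn. I'll release and go to the handle.

apply_moves --moves '[{"dp": [0, 0, 0], "turn": [0, 0, 0]}, {"dp": [0, 0, 0], "turn": [0, 0, 0]}, {"dp": [0, 0, 0], "turn": [0, 0, 0]}, {"dp": [0, 0, 0], "turn": [0, 0, 0]}, {"dp": [-0.15, 0, 0.25], "turn": [0, 0, 0]}, {"dp": [-0.3, 0, 0.5], "turn": [0, 0, 0]}, {"dp": [-0.5, 0, 0.8], "turn": [0, 0, 0]}, {"dp": [-0.7, 0, 1.1], "turn": [0, 0, 0]}, {"dp": [-0.85, 0, 1.35], "turn": [0, 0, 0]}, {"dp": [-1.0, 0, 1.6], "turn": [0, 0, 0]}]' --gripper 0

```text
time_s: 30.4
tcp_pos: [0.5003, 0.0524, 0.2411]
eef_rot: [[-0.842, -0.087, 0.532], [-0.073, 0.996, 0.048], [-0.534, 0.002, -0.845]]
ft_force: [0.6, 0.2, 0.5]
width: 0.0426
grasp_force: 0.0
```

```bash
cat >>h.py <<'E'
def hand(off,Rz): # fingers across the bar; tool off degrees from vertical, tip forward
    o=np.radians(off); z=np.array([np.sin(o),0,-np.cos(o)]); return Rz@np.column_stack([Y,np.cross(z,Y),z])
def bar(th):
    R,t=pose(YAW,T0); return R@(H+Ro.from_rotvec([0,th,0]).as_matrix()@(-.236*ux+.04*n))+t
E
python3 - <<'E'
from h import *
R,t=pose(YAW,T0);s=get_state();print(s["width"],s["time_s"],np.round(s["joints"],2))
m=camera_model("wrist"); im=capture("wrist"); cv2.imwrite("pics/w7.png",im[:,:,::-1])
for th in(0,.04,.08,.12):
  q=Ro.from_rotvec([0,th,0]).as_matrix()
  print(th,bar(th).round(4),proj(m,[R@(H+q@(lid(-.236,y,.04)-H))+t for y in(.048,-.048)]).round(0).tolist(),"ring 6,9,3",proj(m,[R@(H+q@(lid(-.144+x,y,.008)-H))+t for x,y in((-.06,0),(0,.06),(0,-.06))]).round(0).tolist())
Q=hand(15,R);
for up in(.06,.0): delta(bar(.07)+Q[:,2]*(.012-up),Q)
E
```

```text
0.04256482062735014 30.4 [ 0.35 -0.37 -0.47  2.23 -0.22  0.69  1.65]
0 [0.4402 0.0142 0.1128] [[356.0, 3.0], [152.0, 8.0]] ring 6,9,3 [[263.0, 80.0], [371.0, 188.0], [165.0, 190.0]]
0.04 [0.4363 0.0139 0.1215] [[357.0, 1.0], [145.0, 7.0]] ring 6,9,3 [[261.0, 80.0], [372.0, 190.0], [161.0, 192.0]]
0.08 [0.4327 0.0136 0.1304] [[359.0, 1.0], [137.0, 7.0]] ring 6,9,3 [[259.0, 80.0], [373.0, 193.0], [158.0, 195.0]]
0.12 [0.4295 0.0133 0.1394] [[361.0, 1.0], [128.0, 8.0]] ring 6,9,3 [[257.0, 81.0], [374.0, 197.0], [154.0, 198.0]]
tcp [0.5006 0.0524 0.2431] dp [-1.98 -1.   -1.71] turn [  5.8    2.82 -13.73]
tcp [0.5006 0.0524 0.2431] dp [-1.6  -0.96 -3.16] turn [  5.8    2.82 -13.73]
```

View pics/w7.png

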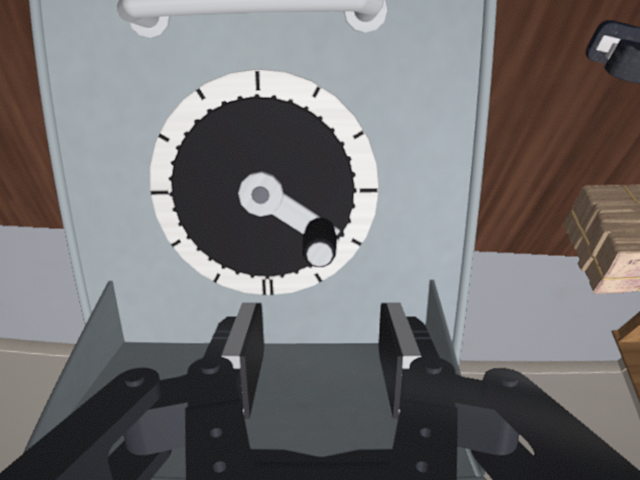

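The view shows the dial free at (260,193), the grip at (319,250), and the handle bar along row 8 from column 120 to 383. The lid stands about 0.07 rad open. I'll turn the hand back 90° and move over the handle.

apply_moves --moves '[{"dp": [-0.1, -0.06, 0], "turn": [0.42, 0.2, -1.0]}, {"dp": [-0.2, -0.12, -0.1], "turn": [0.84, 0.4, -2.0]}, {"dp": [-0.3, -0.18, -0.2], "turn": [1.26, 0.6, -3.0]}, {"dp": [-0.4, -0.24, -0.3], "turn": [1.68, 0.8, -4.0]}, {"dp": [-0.6, -0.3, -0.4], "turn": [2.1, 1.0, -5.0]}, {"dp": [-0.7, -0.36, -0.5], "turn": [2.52, 1.2, -6.0]}, {"dp": [-0.9, -0.42, -0.6], "turn": [2.94, 1.4, -7.0]}, {"dp": [-1.0, -0.5, -0.7], "turn": [3.36, 1.6, -8.0]}, {"dp": [-1.2, -0.6, -0.8], "turn": [3.8, 1.8, -9.0]}, {"dp": [-1.3, -0.7, -0.8], "turn": [4.2, 2.0, -9.9]}]'

```text
time_s: 31.28
tcp_pos: [0.4477, 0.0245, 0.2069]
eef_rot: [[-0.46, 0.821, 0.338], [0.87, 0.494, -0.015], [-0.179, 0.287, -0.941]]
ft_force: [0.5, 0.6, -0.6]
width: 0.0427
grasp_force: 0.0
```

```bash
python3 - <<'E'
from h import *
R,t=pose(YAW,T0);s=get_state();print(s["time_s"],np.round(s["joints"],2))
Q=hand(15,R);
for up in(.06,.0): delta(bar(.07)+Q[:,2]*(.012-up),Q)
E
```

```text
31.2833 [ 0.62 -0.36 -0.66  2.19 -0.24  0.9   0.58]
tcp [0.4477 0.0245 0.2069] dp [-0.66 -0.3  -0.81] turn [ 1.56  0.81 -3.79]
tcp [0.4477 0.0245 0.2069] dp [-0.28 -0.26 -2.26] turn [ 1.56  0.81 -3.79]
```

```bash
python3 - <<'E'
from h import *
R,t=pose(YAW,T0)
Q=hand(6,R);
for up in(.05,.0): delta(bar(.07)+Q[:,2]*(.013-up),Q)
E
```

```text
tcp [0.4477 0.0245 0.2069] dp [-0.45 -0.28 -1.05] turn [ 1.13  2.25 -3.91]
tcp [0.4477 0.0245 0.2069] dp [-0.32 -0.27 -2.29] turn [ 1.13  2.25 -3.91]
```

apply_moves --moves '[{"dp": [-0.1, -0.05, -0.1], "turn": [0.25, 0.5, -0.8]}, {"dp": [-0.2, -0.1, -0.2], "turn": [0.5, 1.0, -1.6]}, {"dp": [-0.3, -0.2, -0.4], "turn": [0.7, 1.5, -2.5]}, {"dp": [-0.4, -0.25, -0.7], "turn": [0.9, 1.9, -3.3]}, {"dp": [-0.45, -0.28, -1.05], "turn": [1.13, 2.25, -3.91]}, {"dp": [-0.42, -0.28, -1.3], "turn": [1.13, 2.25, -3.91]}, {"dp": [-0.39, -0.28, -1.6], "turn": [1.13, 2.25, -3.91]}, {"dp": [-0.36, -0.27, -1.9], "turn": [1.13, 2.25, -3.91]}, {"dp": [-0.33, -0.27, -2.15], "turn": [1.13, 2.25, -3.91]}, {"dp": [-0.32, -0.27, -2.29], "turn": [1.13, 2.25, -3.91]}]'

```text
time_s: 32.12
tcp_pos: [0.4351, 0.0139, 0.1145]
eef_rot: [[-0.099, 0.99, 0.105], [0.995, 0.099, 0.01], [-0.001, 0.105, -0.994]]
ft_force: [-0.1, 0.0, -0.6]
width: 0.0427
grasp_force: 0.0
```

```bash
python3 - <<'E'
from h import *
R,t=pose(YAW,T0);s=get_state();print(s["time_s"],np.round(s["joints"],2),s["ft_force"])
Q=hand(6,R);delta(bar(.07)+Q[:,2]*.013,Q)
E
```

```text
32.1167 [ 0.76 -0.06 -0.85  2.15 -0.05  0.93  0.03] [-0.09399298  0.03441374 -0.55792343]
tcp [0.4351 0.0139 0.1145] dp [-0.   -0.    0.02] turn [ 0.01  0.01 -0.07]
```

apply_moves --moves '[{"dp": [0, 0, 0], "turn": [0, 0, 0]}, {"dp": [0, 0, 0], "turn": [0, 0, 0]}, {"dp": [0, 0, 0], "turn": [0, 0, 0]}, {"dp": [0, 0, 0], "turn": [0, 0, 0]}, {"dp": [0, 0, 0], "turn": [0, 0, 0]}, {"dp": [0, 0, 0], "turn": [0, 0, 0]}, {"dp": [0, 0, 0], "turn": [0, 0, 0]}, {"dp": [0, 0, 0], "turn": [0, 0, 0]}, {"dp": [0, 0, 0], "turn": [0, 0, 0]}, {"dp": [0, 0, 0], "turn": [0, 0, 0]}]' --gripper 1 --grip_force 50

```text
time_s: 32.95
tcp_pos: [0.4328, 0.0137, 0.1149]
eef_rot: [[-0.098, 0.99, 0.1], [0.995, 0.097, 0.009], [-0.001, 0.101, -0.995]]
ft_force: [-7.1, 0.6, -2.1]
width: 0.0099
grasp_force: 48.7
```

```bash
python3 - <<'E'
from h import *
R,t=pose(YAW,T0);s=get_state();print(s["width"],s["grasp_force"],np.round(s["ft_force"],1))
def hp(th): 
    o=6-16*(th-.07)/.78; Q=hand(o,R); return bar(th)+Q[:,2]*.013,Q
import json
for a in(.07,.22,.37,.52,.67):
    p0,Q0=hp(a)
    print(a,json.dumps([{"dp":((hp(x)[0]-p0)/.04).round(2).tolist(),"turn":(Ro.from_matrix(hp(x)[1]@Q0.T).as_rotvec(degrees=True)/6).round(2).tolist()} for x in a+np.arange(1,11)*.015]))
E
```

```text
0.009894831504142698 48.68208646774292 [-7.1  0.6 -2.1]
0.07 [{"dp": [-0.03, -0.0, 0.08], "turn": [-0.0, 0.05, 0.0]}, {"dp": [-0.07, -0.01, 0.17], "turn": [-0.01, 0.1, -0.0]}, {"dp": [-0.1, -0.01, 0.25], "turn": [-0.01, 0.15, 0.0]}, {"dp": [-0.13, -0.01, 0.34], "turn": [-0.02, 0.2, -0.0]}, {"dp": [-0.16, -0.01, 0.42], "turn": [-0.02, 0.26, 0.0]}, {"dp": [-0.18, -0.02, 0.51], "turn": [-0.03, 0.31, -0.0]}, {"dp": [-0.21, -0.02, 0.6], "turn": [-0.03, 0.36, 0.0]}, {"dp": [-0.23, -0.02, 0.68], "turn": [-0.04, 0.41, 0.0]}, {"dp": [-0.26, -0.02, 0.77], "turn": [-0.04, 0.46, 0.0]}, {"dp": [-0.28, -0.03, 0.86], "turn": [-0.05, 0.51, 0.0]}]
0.22 [{"dp": [-0.02, -0.0, 0.09], "turn": [-0.0, 0.05, -0.0]}, {"dp": [-0.04, -0.0, 0.18], "turn": [-0.01, 0.1, -0.0]}, {"dp": [-0.06, -0.01, 0.26], "turn": [-0.01, 0.15, -0.0]}, {"dp": [-0.08, -0.01, 0.35], "turn": [-0.02, 0.2, 0.0]}, {"dp": [-0.09, -0.01, 0.44], "turn": [-0.02, 0.26, -0.0]}, {"dp": [-0.11, -0.01, 0.53], "turn": [-0.03, 0.31, 0.0]}, {"dp": [-0.12, -0.01, 0.62], "turn": [-0.03, 0.36, 0.0]}, {"dp": [-0.13, -0.01, 0.71], "turn": [-0.04, 0.41,
[... 1132 characters left out ...]
": [-0.04, 0.41, -0.0]}, {"dp": [0.1, 0.01, 0.8], "turn": [-0.04, 0.46, -0.0]}, {"dp": [0.12, 0.01, 0.89], "turn": [-0.05, 0.51, -0.0]}]
0.67 [{"dp": [0.02, 0.0, 0.09], "turn": [-0.0, 0.05, 0.0]}, {"dp": [0.04, 0.0, 0.17], "turn": [-0.01, 0.1, 0.0]}, {"dp": [0.06, 0.01, 0.26], "turn": [-0.01, 0.15, 0.0]}, {"dp": [0.08, 0.01, 0.35], "turn": [-0.02, 0.2, -0.0]}, {"dp": [0.11, 0.01, 0.43], "turn": [-0.02, 0.26, 0.0]}, {"dp": [0.13, 0.01, 0.52], "turn": [-0.03, 0.31, 0.0]}, {"dp": [0.16, 0.01, 0.61], "turn": [-0.03, 0.36, 0.0]}, {"dp": [0.19, 0.02, 0.69], "turn": [-0.04, 0.41, -0.0]}, {"dp": [0.22, 0.02, 0.77], "turn": [-0.04, 0.46, -0.0]}, {"dp": [0.25, 0.02, 0.86], "turn": [-0.05, 0.51, 0.0]}]
```

apply_moves --moves '[{"dp": [-0.03, 0, 0.08], "turn": [0, 0.05, 0.0]}, {"dp": [-0.07, -0.01, 0.17], "turn": [-0.01, 0.1, 0]}, {"dp": [-0.1, -0.01, 0.25], "turn": [-0.01, 0.15, 0.0]}, {"dp": [-0.13, -0.01, 0.34], "turn": [-0.02, 0.2, 0]}, {"dp": [-0.16, -0.01, 0.42], "turn": [-0.02, 0.26, 0.0]}, {"dp": [-0.18, -0.02, 0.51], "turn": [-0.03, 0.31, 0]}, {"dp": [-0.21, -0.02, 0.6], "turn": [-0.03, 0.36, 0.0]}, {"dp": [-0.23, -0.02, 0.68], "turn": [-0.04, 0.41, 0.0]}, {"dp": [-0.26, -0.02, 0.77], "turn": [-0.04, 0.46, 0.0]}, {"dp": [-0.28, -0.03, 0.86], "turn": [-0.05, 0.51, 0.0]}]'

```text
time_s: 33.78
tcp_pos: [0.4216, 0.0126, 0.1493]
eef_rot: [[-0.098, 0.994, 0.046], [0.995, 0.098, 0.004], [-0.0, 0.047, -0.999]]
ft_force: [-7.3, 1.5, -10.6]
width: 0.0102
grasp_force: 48.6
```

```bash
cat >>h.py <<'E'
def lidth():
    s=get_state();R,t=pose(YAW,T0);g=np.array(s["tcp_pos"])-.013*np.array(s["eef_rot"])[:,2];v=R.T@(g-t)-H
    print("t",round(s["time_s"],2),"th",round(np.radians(35)-np.arctan(.04/.236)-np.arctan2(-v[2],-v[0]),3),"r",round(np.hypot(v[0],v[2]),4),"(.2394)","F",np.round(s["ft_force"],1),"w",round(s["width"],4),"j",np.round(s["joints"],2))
E
python3 -c "
from h import *
lidth()"
```

```text
t 33.78 th 0.221 r 0.2415 (.2394) F [ -7.3   1.5 -10.6] w 0.0102 j [ 0.76 -0.09 -0.84  2.09 -0.08  1.07  0.06]
```

Lifting as planned; I'll continue.

apply_moves --moves '[{"dp": [-0.02, 0, 0.09], "turn": [0, 0.05, 0]}, {"dp": [-0.04, 0, 0.18], "turn": [-0.01, 0.1, 0]}, {"dp": [-0.06, -0.01, 0.26], "turn": [-0.01, 0.15, 0]}, {"dp": [-0.08, -0.01, 0.35], "turn": [-0.02, 0.2, 0.0]}, {"dp": [-0.09, -0.01, 0.44], "turn": [-0.02, 0.26, 0]}, {"dp": [-0.11, -0.01, 0.53], "turn": [-0.03, 0.31, 0.0]}, {"dp": [-0.12, -0.01, 0.62], "turn": [-0.03, 0.36, 0.0]}, {"dp": [-0.13, -0.01, 0.71], "turn": [-0.04, 0.41, 0]}, {"dp": [-0.14, -0.01, 0.8], "turn": [-0.04, 0.46, 0.0]}, {"dp": [-0.15, -0.01, 0.89], "turn": [-0.05, 0.51, 0.0]}]'

```text
time_s: 34.62
tcp_pos: [0.4155, 0.0121, 0.1849]
eef_rot: [[-0.098, 0.995, -0.007], [0.995, 0.098, -0.001], [-0.001, -0.007, -1.0]]
ft_force: [-8.2, -0.8, -10.5]
width: 0.01
grasp_force: 48.6
```

apply_moves --moves '[{"dp": [-0.01, 0, 0.09], "turn": [0, 0.05, 0]}, {"dp": [-0.01, 0, 0.18], "turn": [-0.01, 0.1, 0.0]}, {"dp": [-0.02, 0, 0.27], "turn": [-0.01, 0.15, 0]}, {"dp": [-0.02, 0, 0.36], "turn": [-0.02, 0.2, 0]}, {"dp": [-0.02, 0, 0.45], "turn": [-0.02, 0.26, 0.0]}, {"dp": [-0.03, 0, 0.54], "turn": [-0.03, 0.31, 0]}, {"dp": [-0.02, 0, 0.63], "turn": [-0.03, 0.36, 0]}, {"dp": [-0.02, 0, 0.72], "turn": [-0.04, 0.41, 0]}, {"dp": [-0.02, 0, 0.81], "turn": [-0.04, 0.46, 0]}, {"dp": [-0.02, 0, 0.9], "turn": [-0.05, 0.51, 0.0]}]'

```text
time_s: 35.45
tcp_pos: [0.4148, 0.012, 0.2211]
eef_rot: [[-0.098, 0.993, -0.061], [0.995, 0.097, -0.007], [-0.001, -0.061, -0.998]]
ft_force: [-8.5, -0.7, -8.4]
width: 0.0101
grasp_force: 48.6
```

```bash
python3 -c "
from h import *
lidth()"
```

```text
t 35.45 th 0.52 r 0.2417 (.2394) F [-8.5 -0.7 -8.4] w 0.0101 j [ 0.76 -0.08 -0.84  1.93 -0.06  1.33  0.04]
```

apply_moves --moves '[{"dp": [0.01, 0.0, 0.09], "turn": [0, 0.05, 0]}, {"dp": [0.01, 0.0, 0.18], "turn": [-0.01, 0.1, 0]}, {"dp": [0.02, 0.0, 0.27], "turn": [-0.01, 0.15, 0]}, {"dp": [0.03, 0.0, 0.36], "turn": [-0.02, 0.2, 0]}, {"dp": [0.04, 0.0, 0.45], "turn": [-0.02, 0.26, 0]}, {"dp": [0.05, 0.01, 0.54], "turn": [-0.03, 0.31, 0]}, {"dp": [0.07, 0.01, 0.62], "turn": [-0.03, 0.36, 0]}, {"dp": [0.08, 0.01, 0.71], "turn": [-0.04, 0.41, 0]}, {"dp": [0.1, 0.01, 0.8], "turn": [-0.04, 0.46, 0]}, {"dp": [0.12, 0.01, 0.89], "turn": [-0.05, 0.51, 0]}]'

```text
time_s: 36.28
tcp_pos: [0.4194, 0.0124, 0.2568]
eef_rot: [[-0.098, 0.989, -0.115], [0.995, 0.097, -0.012], [-0.001, -0.115, -0.993]]
ft_force: [-13.4, -0.8, -6.3]
width: 0.01
grasp_force: 48.6
```

apply_moves --moves '[{"dp": [0.02, 0.0, 0.09], "turn": [0, 0.05, 0.0]}, {"dp": [0.04, 0.0, 0.17], "turn": [-0.01, 0.1, 0.0]}, {"dp": [0.06, 0.01, 0.26], "turn": [-0.01, 0.15, 0.0]}, {"dp": [0.08, 0.01, 0.35], "turn": [-0.02, 0.2, 0]}, {"dp": [0.11, 0.01, 0.43], "turn": [-0.02, 0.26, 0.0]}, {"dp": [0.13, 0.01, 0.52], "turn": [-0.03, 0.31, 0.0]}, {"dp": [0.16, 0.01, 0.61], "turn": [-0.03, 0.36, 0.0]}, {"dp": [0.19, 0.02, 0.69], "turn": [-0.04, 0.41, 0]}, {"dp": [0.22, 0.02, 0.77], "turn": [-0.04, 0.46, 0]}, {"dp": [0.25, 0.02, 0.86], "turn": [-0.05, 0.51, 0.0]}]'

```text
time_s: 37.12
tcp_pos: [0.4292, 0.0133, 0.2914]
eef_rot: [[-0.098, 0.981, -0.168], [0.995, 0.096, -0.017], [-0.001, -0.169, -0.986]]
ft_force: [-14.8, -0.4, -4.9]
width: 0.01
grasp_force: 48.7
```

```bash
python3 -c "
from h import *
lidth();print((np.array(get_state()['eef_rot'])[:,2]).round(3))"
```

```text
t 37.12 th 0.819 r 0.2419 (.2394) F [-14.8  -0.4  -4.9] w 0.01 j [ 0.73  0.03 -0.86  1.72  0.02  1.57 -0.04]
[-0.168 -0.017 -0.986]
```

apply_moves --moves '[{"dp": [0, 0, 0], "turn": [0, 0, 0]}, {"dp": [0, 0, 0], "turn": [0, 0, 0]}, {"dp": [0, 0, 0], "turn": [0, 0, 0]}, {"dp": [0, 0, 0], "turn": [0, 0, 0]}, {"dp": [0, 0, 0], "turn": [0, 0, 0]}, {"dp": [0.07, 0.01, 0.4], "turn": [0, 0, 0]}, {"dp": [0.14, 0.01, 0.8], "turn": [0, 0, 0]}, {"dp": [0.2, 0.02, 1.2], "turn": [0, 0, 0]}, {"dp": [0.27, 0.03, 1.6], "turn": [0, 0, 0]}, {"dp": [0.34, 0.03, 2.0], "turn": [0, 0, 0]}]' --gripper 0

```text
time_s: 37.95
tcp_pos: [0.4457, 0.0147, 0.3727]
eef_rot: [[-0.098, 0.982, -0.161], [0.995, 0.096, -0.017], [-0.001, -0.162, -0.987]]
ft_force: [-0.1, 0.2, 0.3]
width: 0.0429
grasp_force: 0.0
```

```bash
python3 - <<'E'
from h import *
s=get_state();print(s["tcp_pos"],np.round(s["ft_force"],1),s["width"],np.round(s["joint_vel"],2))
# bystanders and lid: compare top views numerically
a=cv2.imread("pics/top0.png");b=capture("top")[:,:,::-1]
d=(cv2.absdiff(a,np.ascontiguousarray(b)).max(2)>40)
for nm,(x0,y0,x1,y1) in dict(mug=(430,255,482,305),calc=(360,278,398,332),tape=(398,193,442,238),stapler=(165,245,222,268)).items(): print(nm,d[y0:y1,x0:x1].mean().round(3))
w=camera_model("wrist"); R,t=pose(YAW,T0); im=capture("wrist")
for th in(.7,.76,.82,.88): print(th,proj(w,[R@(H+Ro.from_rotvec([0,th,0]).as_matrix()@(lid(-.236,y,.04)-H))+t for y in(.048,-.048)]).round(0).tolist())
v=cv2.cvtColor(im,cv2.COLOR_RGB2HSV); k=((v[...,2]>200)&(v[...,1]<25)).astype(np.uint8)
n_,l,st,c=cv2.connectedComponentsWithStats(k); print([(st[i].tolist(),c[i].round().tolist()) for i in range(1,n_) if st[i,4]>300])
E
```

```text
[0.4457436  0.01471713 0.37265547] [-0.1  0.2  0.3] 0.04291902058006475 [-0.05  0.09 -0.01 -0.44  0.05  0.39 -0.06]
mug 0.0
calc 0.0
tape 0.0
stapler 0.0
0.7 [[310.0, 154.0], [310.0, 307.0]]
0.76 [[313.0, 157.0], [313.0, 318.0]]
0.82 [[318.0, 160.0], [317.0, 330.0]]
0.88 [[325.0, 165.0], [323.0, 343.0]]
[([293, 123, 38, 33, 512], [311.0, 136.0]), ([359, 128, 190, 196, 7129], [428.0, 202.0]), ([304, 136, 17, 203, 3090], [313.0, 237.0]), ([523, 187, 33, 40, 845], [541.0, 205.0]), ([447, 188, 55, 67, 1425], [473.0, 224.0]), ([453, 236, 100, 87, 1699], [508.0, 286.0])]
```

apply_moves --moves '[{"dp": [0, 0, 0.2], "turn": [0, 0, 0]}, {"dp": [0, 0, 0.4], "turn": [0, 0, 0]}, {"dp": [0, 0, 0.4], "turn": [0, 0, 0]}, {"dp": [0, 0, 0.4], "turn": [0, 0, 0]}, {"dp": [0, 0, 0.4], "turn": [0, 0, 0]}, {"dp": [0, 0, 0.4], "turn": [0, 0, 0]}, {"dp": [0, 0, 0.4], "turn": [0, 0, 0]}, {"dp": [0, 0, 0.4], "turn": [0, 0, 0]}, {"dp": [0, 0, 0.4], "turn": [0, 0, 0]}, {"dp": [0, 0, 0.4], "turn": [0, 0, 0]}]'

```text
time_s: 38.88
tcp_pos: [0.4455, 0.0146, 0.3876]
eef_rot: [[-0.098, 0.982, -0.162], [0.995, 0.096, -0.017], [-0.001, -0.162, -0.987]]
ft_force: [0.5, 0.8, -0.3]
width: 0.0427
grasp_force: 0.0
```

```bash
python3 -c "
from bench import *
print(hand_in())"
```

```text
the job is handed in; nothing more can be done
None
```

I dialled the safe open, raised the lid to about 0.8 rad (past level) by its handle and let go, with the bystanders unmoved in the top view; I handed in at about 39 s and no verdict came back.

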